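Pack a second layer of lens blanks over a separator and slide the tray into its rack

ROBOT

A 6-joint arm with a two-finger parallel gripper is mounted at the origin on the work surface. World frame = base frame: x ahead of the robot, y to its left, z up, the work surface at z = 0. Lengths are in m, angles in degrees, forces in N, time in s.
With the tool pointing down it reaches from about 0.3 to 0.75 m from the base axis. Payload 8.5 kg.
Tool frame: the origin (TCP) lies midway between the tips of the shut fingers; the grasp point (between the pads) lies 19 mm behind it (env.grasp_offset is the distance from the TCP to the grasp point, in m); z points along the fingers, y is the line along which they close (so a half turn about z gives the same grasp; the last joint's range is limited). The gripper opens to 85 mm and grips with 20 to 120 N. Pads are 22 mm wide; open, the fingers measure 114 mm over their backs; the gripper's body (76 mm by 85 mm) begins 54 mm behind the grasp point. The pads swing forward as they close: fully open they stand 13 mm farther back than shut.
Start: joints at [-88.711, 21.807, 74.336, -0, 83.858, -12.336], TCP at [0.13, -0.535, 0.211] pointing down, gripper open.
Joint ranges: [-178.18, 178.18], [-50.72, 133.34], [12.68, 142.11], [-81.47, 261.47], [9.98, 163.14], [-165.26, 165.26]. Speed limits (degrees/s): [136.94, 136.94, 180, 180, 180, 180].

INTERFACE

Orientations are given as a 3x3 rotation matrix whose columns are the frame's x, y, z axes.
In Python, from rig import env gives the robot as it stands.
- The arm moves only by the tool servo_tool, never from a script. Its argument "deltas" is text: rows parted by semicolons, each of 7 numbers parted by spaces: the opening, from 0 (shut) to 1 (fully open), then the shift along the tool's x, y, z in mm, then the turn, a rotation vector about the tool's x, y, z in rad. A call has 1 to 8 rows; each row shifts and turns the commanded pose from where the row before left it, along the tool's axes as they then stand; what a row does not reach is not made up. A row lasts 1/12 s, in which the tool goes at most 41.7 mm and 7.16 degrees, less where a joint would pass 70% of its speed; a pose out of reach is approached as far as the arm can. A call is refused whole if a number of a shift passes 41.7 or a number of a turn 0.125, either way. A call with a gripper value outside its range is refused whole. The fingers move at their own pace and stop on an object; "newtons" is the grip in N (left out, the last holds). Time passes only in rows, so rows that do not move let the fingers close. It gives the time, the measured TCP pose, the force, the opening and the grip force at its end, in the units of the state.
- env.observe(): the state, without advancing time (a new reading comes with each control period).
- env.get_image(name): name is "scene" or "top"; returns a dict with "img" (384x512x3 uint8, red, green, blue), "depth" (384x512 float32, m along the optical axis (not along the pixel's ray), 0 where there is no reading), "camera_matrix" (3x3 intrinsics, pixels), "world_to_cam" (4x4, takes a point from world to camera coordinates). Camera axes: x right, y down, z forward; pixel columns grow to the right and rows downward; lengths in m; the calibration is good to about 2 mm. A picture is of the moment at which its call begins.
- env.close_job(): hands the job in; it is judged then, once.
Trained networks look in a picture, given as the dict that the camera call returned (one of the last four; its "shot" number tells which), for a name from the list of things; names that differ only in an ending like _2 or _b are one class to them, and where a whole thing is asked for, a point or a joint stands for the part that bears it (a point fixed in the world has none). Each returns a list of dicts, best first, with "conf" (0 to 1); they miss things now and then, are a little off and sometimes report something else, mostly with a low value. They report only what shows in the picture. A call takes as long as a camera call. They do not tell look-alikes from the thing itself.
- env.spot_in(name, picture): "bbox" ([centre column, centre row, width, height] in pixels, round what is visible of it).
- env.spot_point(name, picture): "uv" ([column, row] in pixels: a listed point, or the origin of a listed thing).
The state is a dict: "time_s": time; "q": joint angles; "qvel": joint speeds; "joint_efforts": joint torques, N m; "position": TCP position; "tool_rot": TCP orientation; "ft_force": force on the tool from outside, world axes, zero at the start; "wrist_torque": the same for the moment, N m; "grip_width": finger opening in m; "gripper_force": force on a finger pad.
Only numpy, scipy, OpenCV 4.12 (cv2) and the standard library are available. Lean on these libraries where they do the work, as an engineer would, in place of code of your own. Each camera call takes 0.05 s, during which the arm holds its last target. There are 200 camera calls.

TASK

Lay the white separator, rib upwards, flat and square over the two dark lens blanks already in the grey tray, then set the two other large blanks flat on it, one on each side of the rib and wholly on the sheet. Then slide the loaded tray gently under the rack's low roof until it is fully home, with both layers still in order. The blanks are glass: set them down, never drop or tip them, and leave the small disc, the bottle, the case and the screwdriver where they are.

Things in the scene. Friction and masses are not known exactly. Their poses are not given: they have to be found in the camera images.
- rack: Fixed white low rack on the bench. Origin on the bench under the tray's pulled-out position; +x is the direction in which the tray slides in, z up. Base plate 6 mm thick, x -44 to 170 mm, y -105 to 105. Roof (pale blue, 6 mm thick, underside 62 mm and top 68 mm above the bench) covers x 82 to 172 mm, y -107 to 107, on two side cheeks with 194 mm between them. Open at front and back.
- tray (a joint): Sliding travel of the tray in m: 0 pulled out (start), 0.12 fully home under the roof. Slides stiffly along the rack's +x (needs 2 to 5 N) and stays where left.
- tray_floor (a point): Centre of the grey tray's floor (its upper face, 12 mm above the bench); axes as the rack's: x = sliding direction, y = the tray's long direction. Tray inside 80 mm (x) by 164 mm (y), walls 4 mm thick rising 8 mm over the floor. It moves with the tray.
- tray_fin (a point): Top centre of the tray's grip fin, an upright plate at the tray's front (-x) end, 66 mm from tray_floor. Fin 26 mm long along x, 12 mm thick along y, its top 54 mm above the bench; the 42 mm of it above the tongue are free on all sides (it stands on a 4 mm tongue whose top is 12 mm above the bench).
- lower_left: Dark glass lens blank, flat round disc 60 mm diameter, 14 mm thick, 90 g, already in the tray at its +y half (about 42 mm from the tray's middle). Origin: centre of the underside; z is its axis.
- lower_right: The same disc, in the tray's -y half (about -42 mm).
- separator: White rigid plastic sheet 76 mm (its x) by 156 mm (its y), 5 mm thick, about 70 g, lying on the bench, with an upright rib in the middle of its upper face: 44 mm long along x, 10 mm thick along y, top 25 mm above the sheet's underside. Origin: centre of the underside, z up. Its right place in the tray: on both lower blanks, its long side along the tray's, its centre over tray_floor.
- blank_a: Dark glass lens blank to be stacked: flat round disc 60 mm diameter, 14 mm thick, about 90 g, lying flat on the bench. Origin: centre of the underside. Goes on the separator, either side of the rib, about 42 mm from its middle.
- blank_b: The same as blank_a; either may go on either side, one on each.
- small_disc: Dark glass disc only 38 mm in diameter and 10 mm thick, lying among the blanks: not part of the job, leave it. Origin: centre of the underside.
- cleaner: Amber bottle, 44 mm diameter, 110 mm tall, leave alone. Origin: centre of the underside.
- case: Navy spectacle case 62 x 160 x 41 mm (x, y, z), leave alone. Origin: centre of the underside.
- driver: Screwdriver about 140 mm long lying along its x, leave alone. Origin: on the underside.
Things that resemble listed ones, but are neither listed nor needed, are in the scene too. Leave any purple look-alike of the blank_a alone.

How it is judged (in metres and radians):
On the way, in this order (a step that is already met when the one before it is completed fails the run):
1. the separator lies flat and square on the two lower blanks, let go (x of separator in the frame of tray_floor between -0.012 and 0.012 m and y of separator in the frame of tray_floor between -0.012 and 0.012 m and z of separator in the frame of tray_floor between 0.011 and 0.018 m and angle between separator's own z axis and vertical below 0.05 rad and angle between the x axis of separator and the x axis of tray_floor, either way round below 0.13 rad and contact force between the fingers and separator below 0.05 N and y of lower_left in the frame of tray_floor between 0.03 and 0.054 m and x of lower_left in the frame of tray_floor between -0.012 and 0.012 m and z of lower_left in the frame of tray_floor between -0.003 and 0.004 m and y of lower_right in the frame of tray_floor between -0.054 and -0.03 m and x of lower_right in the frame of tray_floor between -0.012 and 0.012 m and z of lower_right in the frame of tray_floor between -0.003 and 0.004 m), for 0.2 s.
2. one large blank lies flat on the separator on one side of the rib, let go, the separator still in place (all of step 1 and ((y of blank_a in the frame of separator between 0.033 and 0.054 m and x of blank_a in the frame of separator between -0.012 and 0.012 m and z of blank_a in the frame of separator between 0.002 and 0.009 m and angle between blank_a's own z axis and vertical below 0.05 rad and contact force between the fingers and blank_a below 0.05 N) or (y of blank_a in the frame of separator between -0.054 and -0.033 m and x of blank_a in the frame of separator between -0.012 and 0.012 m and z of blank_a in the frame of separator between 0.002 and 0.009 m and angle between blank_a's own z axis and vertical below 0.05 rad and contact force between the fingers and blank_a below 0.05 N) or (y of blank_b in the frame of separator between 0.033 and 0.054 m and x of blank_b in the frame of separator between -0.012 and 0.012 m and z of blank_b in the frame of separator between 0.002 and 0.009 m and angle between blank_b's own z axis and vertical below 0.05 rad and contact force between the fingers and blank_b below 0.05 N) or (y of blank_b in the frame of separator between -0.054 and -0.033 m and x of blank_b in the frame of separator between -0.012 and 0.012 m and z of blank_b in the frame of separator between 0.002 and 0.009 m and angle between blank_b's own z axis and vertical below 0.05 rad and contact force between the fingers and blank_b below 0.05 N))), for 0.2 s.
3. both large blanks lie flat on the separator, one on each side of the rib, let go, before the tray goes in (all of step 1 and ((y of blank_a in the frame of separator between 0.033 and 0.054 m and x of blank_a in the frame of separator between -0.012 and 0.012 m and z of blank_a in the frame of separator between 0.002 and 0.009 m and angle between each of blank_a, blank_b's own z axis and vertical below 0.05 rad and contact force between the fingers and blank_a below 0.05 N and y of blank_b in the frame of separator between -0.054 and -0.033 m and x of blank_b in the frame of separator between -0.012 and 0.012 m and z of blank_b in the frame of separator between 0.002 and 0.009 m and contact force between the fingers and blank_b below 0.05 N) or (y of blank_a in the frame of separator between -0.054 and -0.033 m and x of blank_a in the frame of separator between -0.012 and 0.012 m and z of blank_a in the frame of separator between 0.002 and 0.009 m and angle between each of blank_a, blank_b's own z axis and vertical below 0.05 rad and contact force between the fingers and blank_a below 0.05 N and y of blank_b in the frame of separator between 0.033 and 0.054 m and x of blank_b in the frame of separator between -0.012 and 0.012 m and z of blank_b in the frame of separator between 0.002 and 0.009 m and contact force between the fingers and blank_b below 0.05 N)) and value of joint tray below 0.05 m), for 0.2 s.
4. the tray is fully home (value of joint tray above 0.112 m), for 0.2 s.
At the end, for the whole second after the job is handed in: Tray within 8 mm of home; lower blanks on its floor within 12 mm of their places; separator flat on them, within 12 mm and 0.13 rad of square and centred; large blanks flat on it, one each side of the rib, 33 to 54 mm from its middle, within 12 mm of its long centre line; all free, at rest (all of step 1 and ((y of blank_a in the frame of separator between 0.033 and 0.054 m and x of blank_a in the frame of separator between -0.012 and 0.012 m and z of blank_a in the frame of separator between 0.002 and 0.009 m and angle between each of blank_a, blank_b's own z axis and vertical below 0.05 rad and contact force between the fingers and blank_a below 0.05 N and y of blank_b in the frame of separator between -0.054 and -0.033 m and x of blank_b in the frame of separator between -0.012 and 0.012 m and z of blank_b in the frame of separator between 0.002 and 0.009 m and contact force between the fingers and blank_b below 0.05 N) or (y of blank_a in the frame of separator between -0.054 and -0.033 m and x of blank_a in the frame of separator between -0.012 and 0.012 m and z of blank_a in the frame of separator between 0.002 and 0.009 m and angle between each of blank_a, blank_b's own z axis and vertical below 0.05 rad and contact force between the fingers and blank_a below 0.05 N and y of blank_b in the frame of separator between 0.033 and 0.054 m and x of blank_b in the frame of separator between -0.012 and 0.012 m and z of blank_b in the frame of separator between 0.002 and 0.009 m and contact force between the fingers and blank_b below 0.05 N)) and value of joint tray above 0.112 m and linear speed of each of separator, blank_a, blank_b, lower_left, lower_right below 0.02 m/s and velocity of joint tray between -0.02 and 0.02 m/s); the robot touches nothing.
It fails at once if a bystander (small disc, bottle, case, screwdriver) was moved by more than 20 mm (distance of any of small_disc, cleaner, case, driver from where it was at the start of the episode above 0.02 m).
It fails at once if a blank was tipped by more than 0.6 rad (angle between any of blank_a, blank_b, lower_left, lower_right's own z axis and vertical above 0.6 rad).
It fails at once if a blank was dropped or thrown (faster than 0.5 m/s while not held, as after a 13 mm fall) ((contact force between the fingers and blank_a below 0.05 N and linear speed of blank_a above 0.5 m/s) or (contact force between the fingers and blank_b below 0.05 N and linear speed of blank_b above 0.5 m/s) or (contact force between the fingers and lower_left below 0.05 N and linear speed of lower_left above 0.5 m/s) or (contact force between the fingers and lower_right below 0.05 N and linear speed of lower_right above 0.5 m/s)).
It also fails if it takes over 72 s, if anything falls off the work surface, if the arm or the gripper's body presses on something with over 40 N, if the wrist force passes 120 N, or if a joint passes its speed limit or range.

## Working session

There is one attempt and no reset: what is moved stays moved. The work goes in short steps, Python scripts to look and compute and a tool call to move; the robot and the scene stay as the last step left them, time stands still between calls to the robot, and variables do not carry over. Pictures are saved under pics/ and viewed, at most 13 in all, crops included, and the job is handed in when it is done.

Besides the shell and the picture viewer there is one more tool, called after "Call:" as a command line: name --argument value ..., lists and objects as JSON in quotes. servo_tool: Moves the arm, as the interface text tells. Its arguments: {"type":"object","properties":{"deltas":{"type":"string"},"newtons":{"type":"number"}},"required":["deltas"]}

```bash
mkdir -p pics; ls; python3 - <<'E'
from rig import env
import cv2,numpy as np
s=env.observe();print({k:np.round(v,3).tolist() for k,v in s.items()}, env.grasp_offset)
for n in("scene","top"):
    p=env.get_image(n);cv2.imwrite(f"pics/{n}0.png",p["img"][:,:,::-1]);np.savez(f"{n}0.npz",**p)
    K=p["camera_matrix"];T=p["world_to_cam"];Ti=np.linalg.inv(T)
    print(n,K[0,0],Ti[:3,3].round(3),Ti[:3,2].round(3))
    for o in["rack","tray","tray_floor","tray_fin","lower_left","separator","blank_a","small_disc","cleaner","case","driver"]:
        for d in env.spot_point(o,p)[:5]:
            u,v=d["uv"];z=p["depth"][int(np.clip(round(v),0,383)),int(np.clip(round(u),0,511))]
            w=Ti@np.r_[np.linalg.inv(K)@[u,v,1]*z,1]
            print(o,round(d["conf"],2),np.round(d["uv"],1),w[:3].round(4))
E
```

```text
pics
{'time_s': 0.0, 'q': [-88.71, 21.842, 74.385, 0.001, 83.857, -12.335], 'qvel': [-0.052, 0.063, 0.082, 0.018, 0.06, 0.073], 'joint_efforts': [-0.0, -44.847, -23.128, -0.0, 0.005, 0.0], 'position': [0.13, -0.534, 0.211], 'tool_rot': [[0.972, 0.236, -0.0], [0.236, -0.972, 0.001], [0.0, -0.001, -1.0]], 'ft_force': [-0.089, -0.184, 0.145], 'wrist_torque': [0.068, -0.068, 0.019], 'gripper_force': 0.0, 'grip_width': 0.085} 0.0187
scene 411.1531161937045 [1.183 0.381 1.194] [-0.482 -0.248 -0.84 ]
rack 0.69 [298.7 215.5] [0.5254 0.2036 0.0271]Traceback (most recent call last):
  File "<stdin>", line 9, in <module>
ValueError: it knows: blank, case, cleaner, driver, lower_left, lower_right, rack, separator, small_disc, tray_fin, tray_floor
```

```bash
cat > h.py <<'E'
from rig import env
import cv2,numpy as np
def lift(p,u,v,z=None,h=None):
    "pixel -> world, by depth, or on the plane at height h"
    K=p["camera_matrix"];Ti=np.linalg.inv(p["world_to_cam"])
    r=Ti[:3,:3]@np.linalg.inv(K)@[u,v,1];c=Ti[:3,3]
    if h is not None: return c+r*(h-c[2])/r[2]
    return c+r*p["depth"][int(np.clip(round(v),0,383)),int(np.clip(round(u),0,511))]
E
python3 - <<'E'
from h import *
for n in("scene","top"):
    p=env.get_image(n);cv2.imwrite(f"pics/{n}0.png",p["img"][:,:,::-1]);np.savez(f"{n}0.npz",**p)
    Ti=np.linalg.inv(p["world_to_cam"]);print(n,Ti[:3,3].round(3),Ti[:3,2].round(3))
    for o in["rack","tray_floor","tray_fin","lower_left","lower_right","separator","blank","small_disc","cleaner","case","driver"]:
        for d in env.spot_point(o,p)[:5]:
            print(o,round(d["conf"],2),np.round(d["uv"],1),lift(p,*d["uv"]).round(4))
E
```

```text
scene [1.183 0.381 1.194] [-0.482 -0.248 -0.84 ]
rack 0.88 [298.5 211.1] [0.5044 0.1942 0.0162]
tray_floor 0.72 [296.6 210.3] [0.5019 0.1866 0.0113]
tray_floor 0.63 [311.6 186.9] [0.3862 0.1903 0.0026]
tray_fin 0.61 [307.6 189.3] [0.4354 0.1908 0.0534]
lower_left 0.54 [308.4 216.6] [0.5152 0.2334 0.0297]
lower_right 0.57 [282.9 203.9] [0.5139 0.1399 0.0323]
separator 0.72 [169.2 182.8] [ 0.6174 -0.246   0.0127]
blank 0.76 [229.2 166.5] [ 0.4576 -0.0998  0.0148]
blank 0.73 [199.6 158.8] [ 0.4789 -0.2107  0.0131]
blank 0.64 [228.1 148.5] [ 0.3901 -0.1442  0.016 ]
blank 0.59 [174.7 143.8] [ 0.4595 -0.3337  0.0039]
blank 0.57 [239.  189.4] [ 0.5263 -0.0204  0.0171]
small_disc 0.54 [177.6 142.8] [ 0.4546 -0.3229  0.0108]
cleaner 0.72 [382.1 218. ] [0.4086 0.4452 0.0375]
case 0.64 [165.8 233. ] [ 0.7918 -0.1312  0.0405]
case 0.19 [286.6 205.1] [0.5062 0.1506 0.0221]
driver 0.42 [348.4 172.4] [0.281  0.2815 0.023 ]
top [0.408 0.027 0.917] [ 0.143  0.035 -0.989]
rack 0.63 [207.  206.3] [0.5031 0.1828 0.011 ]
tray_floor 0.84 [208.7 204.3] [0.5084 0.1788 0.0096]
tray_floor 0.46 [103.8 255.1] [0.3803 0.4203 0.0519]
tray_fin 0.56 [202.7 232.5] [0.4359 0.1844 0.0511]
lower_left 0.82 [192.9 205.2] [0.5041 0.2155 0.0262]
lower_right 0.56 [227.9 207.6] [0.4987 0.1282 0.0249]
separator 0.59 [379.6 163.5] [ 0.6115 -0.249   0.0237]
blank 0.93 [322.8 182.3] [ 0.5648 -0.1085  0.016 ]
blank 0.78 [321.7 229.5] [ 0.4469 -0.1042  0.0135]
blank 0.78 [284.6 200. ] [ 0.5201 -0.0129  0.0116]
blank 0.58 [343.9 265.8] [ 0.3594 -0.1565  0.0128]
blank 0.57 [363.6 227.2] [ 0.4534 -0.2073  0.0122]
small_disc 0.53 [421. 231.] [ 0.4453 -0.3474  0.0094]
cleaner 0.58 [104.8 256.6] [0.3764 0.4221 0.0421]
case 0.75 [332.2 106.2] [ 0.7541 -0.1313  0.0425]
case 0.69 [104.8 253.7] [0.3835 0.4197 0.0483]
driver 0.86 [169.7 301.2] [ 0.2675  0.2715 -0.0032]
```

View pics/scene0.png

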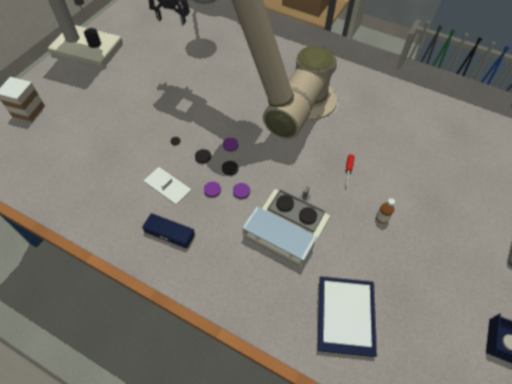

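View pics/top0.png

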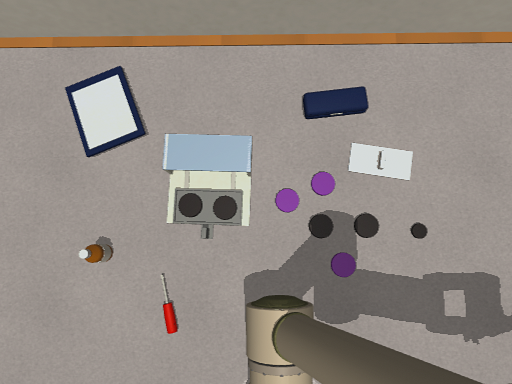

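```bash
cat > seg.py <<'E'
from h import *
def blobs(p,mask,h,box,amin=20):
    "components of a mask: world outline at height h, centroid, rect; box=[xmin,xmax,ymin,ymax]"
    n,l,s,c=cv2.connectedComponentsWithStats(mask.astype(np.uint8))
    out=[]
    for i in range(1,n):
        if s[i,4]<amin: continue
        ys,xs=np.where(l==i)
        W=np.array([lift(p,u,v,h=h)[:2] for u,v in zip(xs,ys)])
        m=W.mean(0)
        if not(box[0]<m[0]<box[1] and box[2]<m[1]<box[3]): continue
        r=cv2.minAreaRect((W*1000).astype(np.float32))
        z=np.median([lift(p,u,v)[2] for u,v in zip(xs,ys)])
        out.append((m.round(4),np.round(r[0],1),np.round(r[1],1),round(r[2],1),s[i,4],round(z,4)))
    return out
E
python3 - <<'E'
from seg import *
for n in("scene","top"):
    p=env.get_image(n);I=p["img"].astype(int);R,G,B=I[...,0],I[...,1],I[...,2];print(n)
    print("px",I[225,321] if n=="top" else I[168,230], I[150,204] if n=="top" else I[235,280])
    dark=(I.max(2)<70)&(I.max(2)-I.min(2)<20)
    for b in blobs(p,dark,.014,[.3,.6,-.45,.0]):print("dark14",*b)
    for b in blobs(p,dark,.026,[.4,.6,.05,.3]):print("dark26",*b)
    for b in blobs(p,I.min(2)>195,.005,[.5,.75,-.4,-.1]):print("white",*b)
    blue=(B>R+25)&(B>150)
    for b in blobs(p,blue,.068,[.5,.75,.05,.3],200):print("roof",*b)
    # height points
    K=p["camera_matrix"];Ti=np.linalg.inv(p["world_to_cam"])
    v,u=np.mgrid[:384,:512];d=p["depth"]
    P=np.stack([u,v,np.ones_like(u)],-1)@np.linalg.inv(K).T*d[...,None]@Ti[:3,:3].T+Ti[:3,3]
    def sel(nm,a,b,c,e,z0,z1):
        m=(P[...,0]>a)&(P[...,0]<b)&(P[...,1]>c)&(P[...,1]<e)&(P[...,2]>z0)&(P[...,2]<z1)
        Q=P[m]
        if len(Q)>3: print(nm,len(Q),Q.mean(0).round(4),np.array(cv2.minAreaRect((Q[:,:2]*1000).astype(np.float32))[:2]).round(1).tolist(),np.percentile(Q[:,2],[50,95]).round(4))
    sel("fin",.38,.475,.1,.28,.03,.065); sel("rib",.55,.7,-.33,-.17,.014,.035)
    sel("roofz",.53,.7,.05,.3,.055,.08)
E
```

```text
scene
px [27 25 24] [154 174 183]
dark14 [ 0.4536 -0.3348] [ 454.2 -334.5] [28.7 29.9] 29.3 50 0.0103
dark14 [ 0.4641 -0.2066] [ 464.  -205.6] [59.6 50.4] 33.0 170 0.0147
dark14 [ 0.4604 -0.0974] [462.  -96.2] [61.5 53.4] 30.0 196 0.0152
dark26 [0.5039 0.142 ] [503.2 139.2] [67.1 53.2] 25.8 232 0.0269
dark26 [0.5112 0.2286] [510.5 228.4] [56.2 56.8] 29.0 233 0.0275
white [ 0.6243 -0.252 ] [ 623.6 -253.7] [148.7  69.9] 81.3 646 0.007
roof [0.6315 0.1821] [630.6 179.9] [190.4  84. ] 88.8 1494 0.0699
fin 46 [0.4418 0.1858 0.0499] [[456.7, 170.4], [25.1, 73.7]] [0.0538 0.0577]
rib 56 [ 0.6253 -0.251   0.0244] [[624.1, -252.2], [14.5, 42.4]] [0.0249 0.0308]
roofz 1869 [0.6312 0.1836 0.0697] [[629.5, 181.2], [213.8, 93.6]] [0.0698 0.0733]
top
px [42 39 38] [157 178 196]
dark14 [ 0.4582 -0.2121] [ 458.3 -212.2] [57.7 58.4] 44.3 468 0.0132
dark14 [ 0.4563 -0.1014] [ 456.2 -100.7] [58.6 58.2] 44.7 468 0.0132
dark14 [ 0.4466 -0.3395] [ 447.5 -339.6] [34.1 36.6] 0.5 190 0.0091
dark26 [0.5052 0.2229] [506. 224.] [57.6 57.9] 0.4 449 0.0246
dark26 [0.4993 0.1364] [499.  136.5] [57.3 57.4] 0.4 446 0.0248
dark26 [0.4366 0.1781] [436.8 178.3] [22.   4.9] 1.6 22 0.0394
white [ 0.6224 -0.2573] [ 622.8 -256.8] [153.9  74.7] 81.2 1670 0.0045
roof [0.6287 0.1725] [629.  173.1] [204.9  89. ] 88.6 3002 0.0669
fin 65 [0.437  0.1803 0.0507] [[437.1, 180.8], [23.8, 11.0]] [0.0521 0.0548]
rib 90 [ 0.6219 -0.256   0.023 ] [[622.9, -256.7], [10.4, 44.2]] [0.0237 0.0265]
roofz 3184 [0.6287 0.1761 0.0668] [[629.7, 177.0], [214.2, 90.8]] [0.0669 0.0693]
```

The top view shows the two blanks at (321,226) and (366,225), the small disc at (419,231), the separator at (380,161), the tray at (208,206) and the fin at (206,231). Sizes and heights match the text. I'm moving above the separator rib.

Call:
servo_tool --deltas "0.45 0 0 0 0 0 0.098; 0.45 0 0 0 0 0 0.098; 0.45 0 0 0 0 0 0.098; 0.45 0 0 0 0 0 0.098; 0.45 27.8 -22 8 0 0 0; 0.45 27.8 -22 8 0 0 0; 0.45 27.8 -22 8 0 0 0; 0.45 27.8 -22 8 0 0 0" --newtons 40

```text
time_s: 2.07
position: [0.254, -0.4637, 0.1789]
tool_rot: [[0.988, -0.154, 0.0], [-0.154, -0.988, -0.0], [0.0, 0.0, -1.0]]
ft_force: [0.5, -0.8, -1.5]
grip_width: 0.0383
gripper_force: 0.0
```

Call:
servo_tool --deltas "0.45 27.8 -22 8 0 0 0; 0.45 27.8 -22 8 0 0 0; 0.45 27.8 -22 8 0 0 0; 0.45 27.8 -22 8 0 0 0; 0.45 27.8 -22 8 0 0 0; 0.45 27.8 -22 8 0 0 0; 0.45 27.8 -22 8 0 0 0; 0.45 27.8 -22 8 0 0 0"

```text
time_s: 2.73
position: [0.5012, -0.3238, 0.1148]
tool_rot: [[0.988, -0.153, 0.0], [-0.153, -0.988, -0.0], [0.0, 0.0, -1.0]]
ft_force: [0.4, -1.3, 0.7]
grip_width: 0.0385
gripper_force: 0.0
```

Call:
servo_tool --deltas "0.45 27.8 -22 8 0 0 0; 0.45 27.8 -22 8 0 0 0; 0.45 27.8 -22 8 0 0 0; 0.45 27.8 -22 8 0 0 0; 0.45 0 0 0 0 0 0; 0.45 0 0 0 0 0 0"

```text
time_s: 3.23
position: [0.624, -0.2536, 0.082]
tool_rot: [[0.989, -0.151, -0.001], [-0.151, -0.989, 0.001], [-0.001, -0.0, -1.0]]
ft_force: [0.6, -0.3, 0.1]
grip_width: 0.0383
gripper_force: 0.0
```

Call:
servo_tool --deltas "0.45 0 0 25 0 0 0; 0.45 0 0 25 0 0 0; 0.45 0 0 15 0 0 0; 0.45 0 0 8 0 0 0; 0.45 0 0 0 0 0 0; 0.45 0 0 0 0 0 0"

```text
time_s: 3.73
position: [0.6231, -0.2558, 0.011]
tool_rot: [[0.988, -0.154, 0.001], [-0.154, -0.988, -0.001], [0.001, 0.0, -1.0]]
ft_force: [0.2, 0.5, 0.1]
grip_width: 0.0385
gripper_force: 0.0
```

Call:
servo_tool --deltas "0 0 0 0 0 0 0; 0 0 0 0 0 0 0; 0 0 0 0 0 0 0; 0 0 0 0 0 0 0; 0 0 0 0 0 0 0; 0 0 0 0 0 0 0; 0 0 0 0 0 0 0; 0 0 0 0 0 0 0"

```text
time_s: 4.4
position: [0.6231, -0.255, 0.0101]
tool_rot: [[0.988, -0.154, -0.0], [-0.154, -0.988, 0.0], [-0.0, -0.0, -1.0]]
ft_force: [-0.7, -0.4, 0.1]
grip_width: 0.0002
gripper_force: 0.0
```

```bash
python3 - <<'E'
from h import *
t=env.get_image("top");s=env.get_image("scene")
a=cv2.resize(t["img"][110:220,310:450],None,fx=3,fy=3,interpolation=cv2.INTER_CUBIC)
b=cv2.resize(s["img"][120:230,100:240],None,fx=3,fy=3,interpolation=cv2.INTER_CUBIC)
cv2.imwrite("pics/c1.png",np.hstack([a[:,:395],b[:,:400]])[:,:,::-1])
print(env.observe()["grip_width"])
E
```

```text
0.00020030611008177521
```

View pics/c1.png

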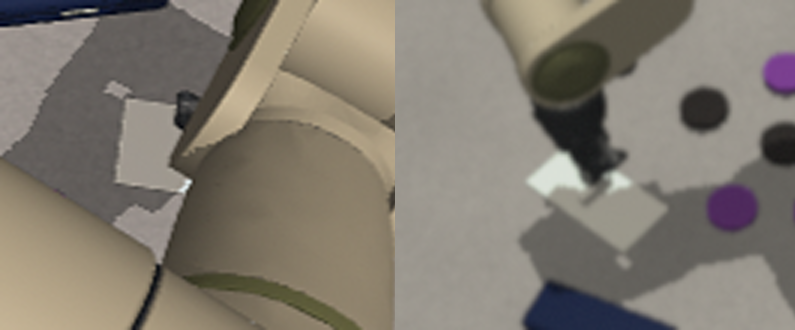

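```bash
python3 - <<'E'
from seg import *
p=env.get_image("scene");K=p["camera_matrix"];T=p["world_to_cam"]
def proj(X): c=T[:3,:3]@X+T[:3,3]; return (K@c/c[2])[:2].round(1)
print("tcp",proj(np.array([.623,-.255,.010])),"rib ctr",proj(np.array([.6235,-.255,.025])),"ends",proj(np.array([.645,-.258,.025])),proj(np.array([.602,-.252,.025])))
print("fin top", proj(np.array([.4385,.183,.054])))
print(blobs(p,(p["img"].min(2)>140)&(np.ptp(p["img"].astype(int),2)<60),.005,[.55,.72,-.36,-.15],200))
for d in env.spot_point("separator",p):print(d,lift(p,*d["uv"]))
I=cv2.resize(p["img"][150:215,135:210],None,fx=10,fy=9,interpolation=cv2.INTER_CUBIC)
for X,c in(((.623,-.255,.01),(255,0,0)),((.645,-.258,.025),(0,255,0)),((.602,-.252,.025),(0,0,255))):
    u,v=proj(np.array(X));cv2.circle(I,(int((u-135+.5)*10),int((v-150+.5)*9)),4,c,-1)
cv2.imwrite("pics/c2.png",I[:,:,::-1])
E
```

```text
tcp [166.2 183.3] rib ctr [165.4 181. ] ends [161.  185.2] [169.8 176.9]
fin top [305.1 188.9]
[]
```

View pics/c2.png

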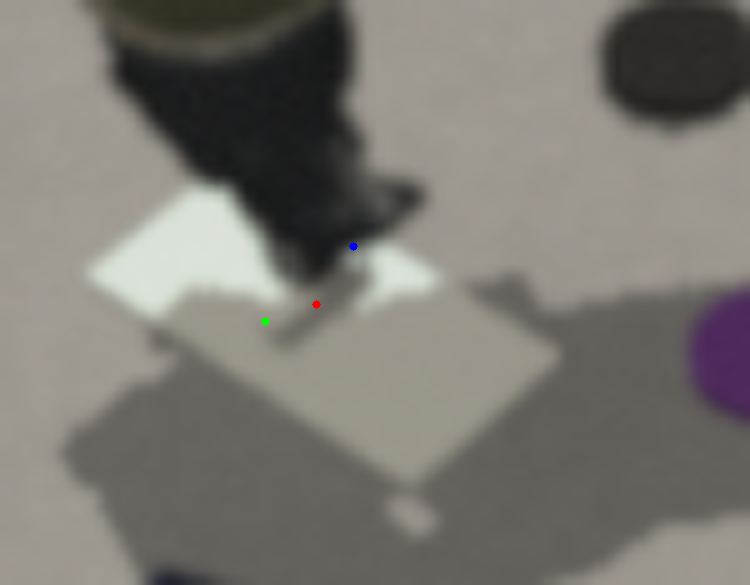

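```bash
python3 - <<'E'
from h import *
p=env.get_image("scene")
for v in range(172,188):
    print(v,' '.join("%4d,%4d,%3d(%3d)"%(*(lift(p,u,v)*1000).astype(int),p["img"][v,u].max()) for u in range(162,173)))
E
```

```text
172  640,-239,108( 27)  635,-240,101( 28)  633,-237,101( 26)  628,-238, 95( 30)  621,-242, 83( 32)  620,-238, 85( 33)  619,-235, 85( 40)  631,-217,113( 50)  631,-213,115( 55)  633,-206,123( 63)  633,-201,126( 79)
173  642,-238,107( 28)  636,-240, 98( 27)  634,-238, 96( 29)  626,-242, 84( 33)  623,-240, 82( 33)  626,-232, 91( 38)  638,-215,117( 44)  636,-212,117( 51)  632,-212,112( 49)  636,-203,123( 54)  635,-200,123( 70)
174  634,-248, 84( 34)  635,-243, 88( 27)  633,-239, 89( 28)  631,-238, 87( 34)  631,-233, 90( 34)  628,-232, 87( 35)  632,-223, 99( 41)  639,-210,116( 44)  642,-203,125( 40)  641,-199,126( 46)  639,-197,125( 55)
175  637,-246, 83( 44)  637,-242, 86( 31)  634,-240, 85( 28)  630,-240, 79( 30)  634,-231, 90( 32)  637,-223,100( 33)  640,-216,108( 35)  639,-212,110( 35)  641,-205,116( 34)  641,-201,119( 40)  643,-194,127( 53)
176  631,-254, 65( 59)  636,-244, 77( 41)  633,-243, 75( 34)  636,-235, 84( 28)  636,-230, 88( 29)  639,-223, 96( 30)  639,-218, 99( 30)  640,-212,104( 33)  642,-205,112( 47)  643,-200,117( 70)  640,-198,115( 96)
177  631,-256, 58( 83)  631,-251, 6
[... 1608 characters left out ...]
129)  618,-242,  9(152)  617,-239,  9(170)  615,-236,  9(164)
185  645,-252, 30(149)  642,-251, 27(141)  639,-249, 25(125)  634,-250, 18(112)  631,-248, 15(110)  626,-249,  8(121)  621,-250,  1(135)  622,-244,  5(144)  620,-242,  5(153)  617,-239,  4(157)  619,-233, 10(156)
186  644,-255, 21(134)  642,-252, 21(123)  640,-250, 19(112)  635,-250, 13(113)  630,-251,  6(123)  628,-248,  5(139)  626,-246,  4(149)  627,-240,  9(152)  622,-241,  2(153)  619,-238,  1(153)  619,-234,  3(154)
187  643,-258, 11(124)  646,-249, 22(113)  641,-250, 15(115)  635,-252,  4(126)  633,-249,  4(140)  631,-246,  5(150)  630,-242,  6(153)  629,-238,  8(154)  627,-236,  6(154)  627,-232,  8(153)  625,-229,  8(153)
```

Call:
servo_tool --deltas "0.45 0 0 0 0 0 0; 0.45 0 0 0 0 0 0; 0.45 0 0 0 0 0 0; 0.45 0 0 0 0 0 0"

```text
time_s: 4.98
position: [0.6231, -0.255, 0.0101]
tool_rot: [[0.988, -0.154, -0.0], [-0.154, -0.988, -0.0], [-0.0, 0.0, -1.0]]
ft_force: [0.5, 0.2, -0.1]
grip_width: 0.0384
gripper_force: 0.0
```

```bash
python3 - <<'E'
from h import *
print(env.observe()["grip_width"],env.observe()["ft_force"],env.observe()["position"])
p=env.get_image("scene")
I=cv2.resize(p["img"][150:215,135:210],None,fx=10,fy=9,interpolation=cv2.INTER_CUBIC)
cv2.imwrite("pics/c3.png",I[:,:,::-1])
E
```

```text
0.03839818425836067 [ 0.53721031  0.20643016 -0.0627199 ] [ 0.62314201 -0.25499347  0.01011443]
```

View pics/c3.png

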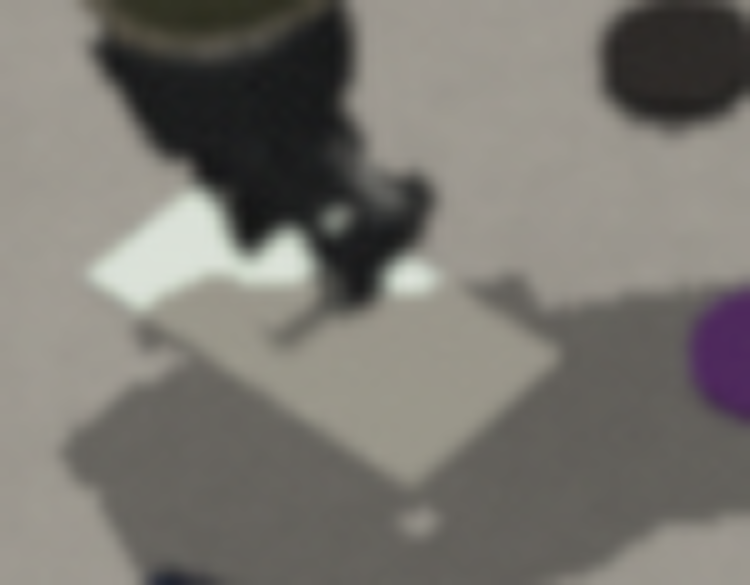

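```bash
python3 - <<'E'
from h import *
p=env.get_image("scene");K=p["camera_matrix"];T=p["world_to_cam"]
def proj(X): c=T[:3,:3]@X+T[:3,3]; return (K@c/c[2])[:2].round(1)
S=env.observe();R=S["tool_rot"]
for z in (10,20,30):
  for y in (-.0192,-.029): print(z,y,[proj(np.r_[S["position"][:2],z/1000]+R@[dx,y,0]) for dx in(-.011,.011)], [proj(np.r_[S["position"][:2],z/1000]+R@[dx,-y,0]) for dx in(-.011,.011)])
for v in range(174,187):
    print(v,' '.join("%4d,%4d,%3d(%3d)"%(*(lift(p,u,v)*1000).astype(int),p["img"][v,u].max()) for u in [157,158,159,160,161,166,167,168,169,170,171,172]))
E
```

```text
10 -0.0192 [array([172.5, 184.1]), array([168. , 188.3])] [array([164.4, 178.5]), array([160. , 182.6])]
10 -0.029 [array([174.6, 185.6]), array([170.1, 189.8])] [array([162.4, 177.1]), array([157.9, 181.2])]
20 -0.0192 [array([172. , 182.5]), array([167.5, 186.7])] [array([163.9, 176.9]), array([159.4, 181. ])]
20 -0.029 [array([174.1, 184. ]), array([169.6, 188.2])] [array([161.9, 175.4]), array([157.4, 179.6])]
30 -0.0192 [array([171.6, 180.9]), array([167.1, 185.1])] [array([163.4, 175.2]), array([158.9, 179.4])]
30 -0.029 [array([173.7, 182.3]), array([169.2, 186.6])] [array([161.4, 173.8]), array([156.9, 177.9])]
174  627,-281, 52(142)  626,-276, 55( 69)  626,-272, 57( 29)  621,-273, 50( 23)  618,-272, 47( 29)  637,-227,102( 54) 1182, 381,1193( 93)  586,-273,  8(120)  622,-229, 82( 98)  642,-203,125( 59)  644,-196,132( 41)  642,-194,131( 45)
175  606,-307,  3(161)  630,-274, 55( 88)  626,-273, 51( 33)  623,-271, 49( 30)  619,-272, 43( 50)  637,-228, 96( 53)  635,-226, 95( 79)  628,-228, 84( 98)  626,-226, 83( 71)  641,-205,117( 42)  642,-199,123( 34)  645,-192,130( 34)
176  611
[... 1845 characters left out ...]
104)
184  639,-282,  6(153)  637,-279,  7(154)  635,-277,  6(154)  633,-274,  5(154)  642,-258, 29(155)  629,-249, 18(108)  625,-249, 13( 97)  634,-234, 36( 94)  632,-231, 34( 91)  633,-226, 39( 97)  615,-241,  5(112)  613,-238,  5(132)
185  642,-281,  5(153)  641,-276,  8(154)  638,-275,  5(153)  636,-273,  3(151)  643,-259, 23(150)  629,-250, 11(110)  628,-247, 12(118)  622,-249,  2(124)  622,-244,  7(126)  620,-242,  5(132)  621,-236, 10(141)  619,-232, 11(149)
186  645,-279,  4(154)  646,-272, 10(153)  643,-271,  8(153)  641,-268,  8(149)  639,-266,  6(141)  634,-247, 13(123)  631,-246, 10(138)  628,-244,  7(146)  627,-240,  9(146)  624,-238,  7(149)  620,-238,  1(152)  622,-231,  9(153)
```

The picture shows the open fingertips around the rib at about z 34 mm, higher than the TCP reading implies. They closed above the rib. I'll go 16 mm lower, watching the force.

Call:
servo_tool --deltas "0.45 0 0 5 0 0 0; 0.45 0 0 5 0 0 0; 0.45 0 0 4 0 0 0; 0.45 0 0 2 0 0 0; 0.45 0 0 0 0 0 0; 0.45 0 0 0 0 0 0"

```text
time_s: 5.58
position: [0.6231, -0.255, -0.0061]
tool_rot: [[0.988, -0.154, -0.0], [-0.154, -0.988, 0.0], [-0.0, -0.0, -1.0]]
ft_force: [-0.8, -0.5, -0.1]
grip_width: 0.0384
gripper_force: 0.0
```

Call:
servo_tool --deltas "0 0 0 0 0 0 0; 0 0 0 0 0 0 0; 0 0 0 0 0 0 0; 0 0 0 0 0 0 0; 0 0 0 0 0 0 0; 0 0 0 0 0 0 0"

```text
time_s: 6.08
position: [0.6233, -0.2551, -0.0055]
tool_rot: [[0.988, -0.154, 0.001], [-0.154, -0.988, -0.0], [0.001, 0.0, -1.0]]
ft_force: [-0.4, 0.5, 3.6]
grip_width: 0.0088
gripper_force: 42.7
```

Call:
servo_tool --deltas "0 0 0 -8 0 0 0; 0 0 0 -20 0 0 0; 0 0 0 -25 0 0 0; 0 0 0 -30 0 0 -0.065; 0 0 0 -30 0 0 -0.065; 0 -5 -16 0 0 0 0; 0 -10 -33 0 0 0 0; 0 -10 -33 0 0 0 0"

```text
time_s: 6.75
position: [0.5996, -0.1722, 0.1076]
tool_rot: [[1.0, -0.026, 0.001], [-0.026, -1.0, -0.0], [0.001, 0.0, -1.0]]
ft_force: [0.2, 0.3, -1.1]
grip_width: 0.0084
gripper_force: 42.3
```

Call:
servo_tool --deltas "0 -10 -33 0 0 0 0; 0 -10 -33 0 0 0 0; 0 -10 -33 0 0 0 0; 0 -10 -33 0 0 0 0; 0 -10 -33 0 0 0 0; 0 -10 -33 0 0 0 0; 0 -10 -33 0 0 0 0; 0 -10 -33 0 0 0 0"

```text
time_s: 7.42
position: [0.5257, 0.0949, 0.1075]
tool_rot: [[1.0, -0.024, 0.0], [-0.024, -1.0, 0.0], [0.0, -0.0, -1.0]]
ft_force: [1.1, -0.5, -1.0]
grip_width: 0.0085
gripper_force: 42.3
```

Call:
servo_tool --deltas "0 -10 -33 0 0 0 0; 0 -10 -33 0 0 0 0; 0 -5 -21 0 0 0 0; 0 0 0 0 0 0 0; 0 0 0 0 0 0 0; 0 0 0 0 0 0 0"

```text
time_s: 7.92
position: [0.5038, 0.1805, 0.1073]
tool_rot: [[1.0, -0.024, 0.0], [-0.024, -1.0, -0.0], [0.0, 0.0, -1.0]]
ft_force: [-0.5, 0.3, 0.5]
grip_width: 0.0085
gripper_force: 42.3
```

```bash
python3 - <<'E'
from seg import *
for n in("scene","top"):
    p=env.get_image(n);I=p["img"].astype(int)
    s=env.observe();h=s["position"][2]+.0105
    for b in blobs(p,(I.min(2)>135)&(np.ptp(I,2)<35),h,[.4,.6,.08,.3],100):print(n,"white",*b)
    if n=="scene": cv2.imwrite("pics/c4.png",cv2.resize(p["img"][130:260,220:360],None,fx=5,fy=4.6,interpolation=cv2.INTER_CUBIC)[:,:,::-1])
print(s["position"],s["tool_rot"].round(3).tolist(),s["ft_force"])
E
```

```text
top white [0.4708 0.2566] [471.9 249.4] [26.4 90.6] 5.6 356 0.0005
[0.50400826 0.18003269 0.10720626] [[1.0, -0.026, 0.0], [-0.026, -1.0, -0.0], [0.0, 0.0, -1.0]] [ 0.06921625  1.21249065 -1.20777248]
```

View pics/c4.png

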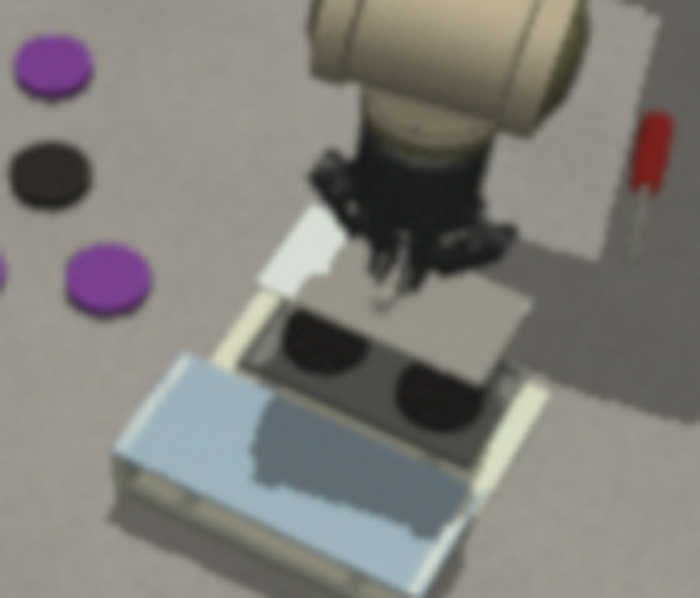

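```bash
python3 - <<'E'
from h import *
p=env.get_image("scene")
c=np.array([(258,283),(318,205),(533,300),(483,387)],float)
for h in(.11,.118):
    W=np.array([lift(p,220+(u+.5)/5-.5,130+(v+.5)/4.6-.5,h=h)*1000 for u,v in c])[:,:2]
    print(h,W.round(1).tolist(),W.mean(0).round(1),[np.linalg.norm(W[i]-W[i-1]).round(1) for i in range(4)],
     [np.degrees(np.arctan2(*(W[i]-W[i-1])[::-1])).round(1) for i in range(4)])
E
```

```text
0.11 [[534.5, 102.9], [457.7, 106.8], [462.9, 259.9], [540.7, 260.2]] [498.9 182.4] [np.float64(157.4), np.float64(76.9), np.float64(153.1), np.float64(77.7)] [np.float64(-92.2), np.float64(177.1), np.float64(88.0), np.float64(0.3)]
0.118 [[539.3, 105.0], [463.0, 108.8], [468.2, 260.7], [545.4, 261.1]] [504.  183.9] [np.float64(156.2), np.float64(76.4), np.float64(152.0), np.float64(77.2)] [np.float64(-92.2), np.float64(177.1), np.float64(88.0), np.float64(0.3)]
```

Call:
servo_tool --deltas "0 1 -1 25 0 0 0; 0 0 0 25 0 0 0; 0 0 0 20 0 0 0; 0 0 0 10 0 0 0; 0 0 0 2 0 0 0; 0 0 0 2 0 0 0; 0 0 0 0 0 0 0; 0 0 0 0 0 0 0"

```text
time_s: 8.73
position: [0.5054, 0.182, 0.0242]
tool_rot: [[1.0, -0.024, 0.002], [-0.024, -1.0, 0.0], [0.002, -0.0, -1.0]]
ft_force: [0.9, -0.5, 0.1]
grip_width: 0.0087
gripper_force: 42.3
```

Call:
servo_tool --deltas "0 0 0 1 0 0 0; 0 0 0 0.5 0 0 0; 0 0 0 0 0 0 0; 0 0 0 0 0 0 0"

```text
time_s: 9.07
position: [0.5047, 0.182, 0.0218]
tool_rot: [[1.0, -0.024, 0.0], [-0.024, -1.0, 0.0], [0.0, -0.0, -1.0]]
ft_force: [0.4, -0.2, -0.7]
grip_width: 0.0089
gripper_force: 42.3
```

Call:
servo_tool --deltas "0 0 0 0.7 0 0 0; 0 0 0 0.6 0 0 0; 0 0 0 0 0 0 0; 0 0 0 0 0 0 0"

```text
time_s: 9.4
position: [0.5048, 0.182, 0.0205]
tool_rot: [[1.0, -0.024, 0.0], [-0.024, -1.0, 0.0], [0.0, -0.0, -1.0]]
ft_force: [-0.3, -0.0, 1.4]
grip_width: 0.0088
gripper_force: 42.6
```

Call:
servo_tool --deltas "0 0 0 0.6 0 0 0; 0 0 0 0 0 0 0; 0.15 0 0 0 0 0 0; 0.3 0 0 0 0 0 0; 0.4 0 0 0 0 0 0; 0.4 0 0 0 0 0 0; 0.4 0 0 0 0 0 0; 0.4 0 0 -3 0 0 0"

```text
time_s: 10.07
position: [0.5043, 0.182, 0.0223]
tool_rot: [[1.0, -0.024, -0.001], [-0.024, -1.0, -0.0], [-0.001, 0.0, -1.0]]
ft_force: [1.3, -0.0, 0.5]
grip_width: 0.0337
gripper_force: 0.0
```

Call:
servo_tool --deltas "0.4 0 0 -15 0 0 0; 0.4 0 0 -25 0 0 0; 0.4 0 0 -30 0 0 0; 0.6 0 0 -30 0 0 0; 1 0 0 0 0 0 0; 1 0 0 0 0 0 0"

```text
time_s: 10.57
position: [0.5053, 0.1821, 0.1242]
tool_rot: [[1.0, -0.024, 0.003], [-0.024, -1.0, 0.0], [0.003, -0.001, -1.0]]
ft_force: [-0.5, -0.5, 0.3]
grip_width: 0.0689
gripper_force: 0.0
```

Call:
servo_tool --deltas "1 -5 35 0 0 0 0; 1 -5 35 0 0 0 0; 1 -5 35 0 0 0 0; 1 -5 35 0 0 0 0; 1 -5 35 0 0 0 0; 1 -5 35 0 0 0 0; 1 -5 36 0 0 0 0; 1 -5 36 0 0 0 0"

```text
time_s: 11.23
position: [0.4566, -0.1003, 0.1217]
tool_rot: [[1.0, -0.024, -0.002], [-0.024, -1.0, 0.001], [-0.002, -0.001, -1.0]]
ft_force: [0.6, 0.6, -0.4]
grip_width: 0.0852
gripper_force: 0.0
```

Call:
servo_tool --deltas "1 0 0 10 0 0 -0.121; 1 0 0 10 0 0 -0.121; 1 0 0 10 0 0 -0.121; 1 0 0 10 0 0 -0.121; 1 0 0 10 0 0 -0.121; 1 0 0 10 0 0 -0.121; 1 0 0 10 0 0 -0.121; 1 0 0 10 0 0 -0.121"

```text
time_s: 11.9
position: [0.4571, -0.0986, 0.0412]
tool_rot: [[0.582, 0.813, -0.002], [0.813, -0.582, 0.001], [-0.0, -0.002, -1.0]]
ft_force: [0.6, 0.7, -0.2]
grip_width: 0.0853
gripper_force: 0.0
```

Call:
servo_tool --deltas "1 0 0 10 0 0 -0.121; 1 0 0 10 0 0 -0.121; 1 0 0 0 0 0 -0.121; 1 0 0 0 0 0 -0.121; 1 0 0 0 0 0 -0.119; 1 0 0 0 0 0 0; 1 0 0 0 0 0 0"

```text
time_s: 12.48
position: [0.4573, -0.0987, 0.022]
tool_rot: [[0.028, 1.0, -0.002], [1.0, -0.028, 0.001], [0.001, -0.002, -1.0]]
ft_force: [0.0, 0.3, -0.5]
grip_width: 0.0855
gripper_force: 0.0
```

```bash
python3 - <<'E'
from seg import *
for n in("scene","top"):
    p=env.get_image(n);I=p["img"].astype(int)
    dark=(I.max(2)<70)&(I.max(2)-I.min(2)<20)
    for b in blobs(p,dark,.014,[.3,.6,-.45,.0]):print(n,"dark14",*b)
    for b in blobs(p,(I.min(2)>120)&(np.ptp(I,2)<35),.031,[.45,.56,.1,.26],300):print(n,"white",*b)
    if n=="scene": cv2.imwrite("pics/c5.png",cv2.resize(p["img"][100:230,190:340],None,fx=5,fy=4.6,interpolation=cv2.INTER_CUBIC)[:,:,::-1])
s=env.observe();print(s["position"],s["tool_rot"].round(3).tolist(),s["q"],s["ft_force"])
E
```

```text
scene dark14 [ 0.356  -0.1532] [ 354.  -162.2] [309.3 106.8] 20.2 1035 0.1899
scene dark14 [ 0.4534 -0.3346] [ 454.2 -334.5] [28.7 29.9] 29.3 49 0.0107
scene dark14 [ 0.4639 -0.2077] [ 462.7 -206.9] [54.6 51.6] 29.2 161 0.0157
top dark14 [ 0.4888 -0.0633] [476.1 -56.4] [ 19.4 214.6] 66.0 251 0.3225
top dark14 [ 0.4813 -0.242 ] [ 481.6 -241.3] [ 6.6 55.7] 77.3 35 0.3332
top dark14 [ 0.4466 -0.3395] [ 447.5 -339.6] [34.1 36.6] 0.5 190 0.0095
[ 0.45756194 -0.09879238  0.02233263] [[0.027, 1.0, -0.001], [1.0, -0.027, 0.0], [0.0, -0.001, -1.0]] [-2.67214576e+01  2.79040833e+01  1.02188723e+02  7.25410914e-04
  4.99626576e+01 -2.51609369e+01] [0.25659767 0.20861181 0.23817394]
```

View pics/c5.png

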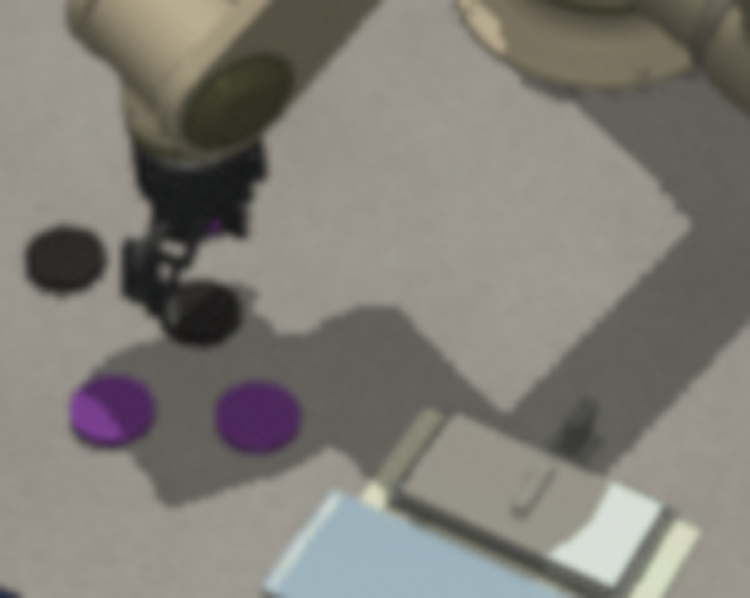

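The separator lies square in the tray, and the gripper is over blank_b. I'm descending, guarded by force.

Call:
servo_tool --deltas "1 1 0.5 10 0 0 0; 1 0 0 8 0 0 0; 1 0 0 5 0 0 0; 1 0 0 3 0 0 0; 1 0 0 2 0 0 0; 1 0 0 0 0 0 0; 1 0 0 0 0 0 0"

```text
time_s: 13.17
position: [0.4584, -0.098, -0.0052]
tool_rot: [[0.024, 1.0, 0.0], [1.0, -0.024, -0.0], [-0.0, 0.0, -1.0]]
ft_force: [-0.0, 0.8, 0.4]
grip_width: 0.0852
gripper_force: 0.0
```

```bash
python3 - <<'E'
from h import *
s=env.observe();print(s["position"],s["ft_force"])
p=env.get_image("scene")
K=p["camera_matrix"];T=p["world_to_cam"]
def proj(X): c=T[:3,:3]@X+T[:3,3]; return (K@c/c[2])[:2].round(1)
for z in(0,10,20): print(z,[proj(np.array([.459+x,-.098+y,z/1e3])) for x,y in((.043,-.011),(.043,.011),(.057,.011))])
for v in range(160,176):
    print(v,' '.join("%4d,%4d,%3d(%3d)"%(*(lift(p,u,v)*1000).astype(int),p["img"][v,u].max()) for u in range(214,228)))
E
```

```text
[ 0.45844766 -0.0980183  -0.00521227] [-0.00684905  0.83615396  0.36136474]
0 [array([220.7, 176.8]), array([226.1, 179.3]), array([224. , 182.2])]
10 [array([220.6, 175.2]), array([226. , 177.7]), array([223.9, 180.6])]
20 [array([220.4, 173.5]), array([225.8, 176. ]), array([223.7, 178.9])]
160  450,-168,  1(130)  525,-108,124( 77)  524,-105,125( 44)  524,-100,129( 52)  521, -99,126( 56)  522, -94,130( 51)  523, -89,135( 40)  519, -88,131( 37)  517, -86,130( 49)  493, -98, 94( 73)  492, -95, 95( 94)  487, -95, 90(105)  430,-129,  2(100)  490, -85, 99( 66)
161  453,-166, -1(131)  527,-107,122( 77)  524,-105,120( 41)  522,-102,120( 49)  524, -97,125( 50)  522, -95,124( 43)  525, -88,133( 34)  525, -84,134( 31)  518, -85,126( 35)  510, -87,116( 44)  495, -94, 93( 54)  495, -89, 97( 62)  494, -86, 98( 65)  495, -81,102( 45)
162  457,-164,  0(131)  528,-107,118( 78)  524,-105,115( 39)  522,-102,115( 46)  525, -97,121( 45)  529, -90,130( 39)  528, -87,131( 32)  525, -85,129( 29)  518, -86,121( 34)  499, -95, 92( 42)  500, -90, 97( 38)  498, -88, 96( 38)  495, -86, 94( 40)  497, -80,100( 
[... 2814 characters left out ...]
  6( 89)  511,-103, 38( 62)  509,-100, 38( 44)  512, -94, 45( 33)  508, -93, 41( 45)  507, -89, 42( 63)  505, -87, 41( 66)  497, -88, 31( 45)  483, -93, 10( 30)
174  506,-133,  5(128)  502,-132,  2(120)  501,-128,  2(109)  497,-126,  0(105)  493,-125, -5(102)  495,-119,  1( 94)  495,-115,  3( 82)  489,-115, -2( 66)  512, -94, 40( 54)  510, -91, 39( 57)  505, -91, 33( 70)  505, -87, 37( 73)  485, -97,  4( 58)  482, -94,  2( 47)
175  507,-133,  0(108)  509,-127,  7(103)  507,-124,  6( 99)  501,-124,  0( 98)  501,-120,  1( 98)  500,-117,  3( 98)  498,-114,  2( 93)  496,-110,  3( 86)  493,-108,  0( 81)  494,-104,  4( 80)  490,-102,  1( 85)  487,-100, -1( 87)  488, -95,  3( 81)  485, -93,  1( 76)
```

Call:
servo_tool --deltas "1 0 0 8 0 0 0; 1 0 0 6 0 0 0; 1 0 0 3 0 0 0; 1 0 0 1.5 0 0 0; 1 0 0 0 0 0 0; 1 0 0 0 0 0 0" --newtons 30

```text
time_s: 13.72
position: [0.4584, -0.098, -0.0239]
tool_rot: [[0.024, 1.0, -0.0], [1.0, -0.024, 0.0], [0.0, -0.0, -1.0]]
ft_force: [-0.5, 0.0, 0.1]
grip_width: 0.0853
gripper_force: 0.0
```

Call:
servo_tool --deltas "0.8 0 0 0 0 0 0; 0.75 0 0 0 0 0 0; 0.7 0 0 0 0 0 0; 0.65 0 0 0 0 0 0; 0.6 0 0 0 0 0 0; 0.5 0 0 0 0 0 0; 0.5 0 0 0 0 0 0; 0.5 0 0 0 0 0 0"

```text
time_s: 14.38
position: [0.4585, -0.098, -0.0232]
tool_rot: [[0.024, 1.0, 0.001], [1.0, -0.024, -0.0], [-0.0, 0.001, -1.0]]
ft_force: [-1.5, 1.8, 8.3]
grip_width: 0.0584
gripper_force: 30.5
```

Call:
servo_tool --deltas "0.5 0 0 -4 0 0 0; 0.5 0 0 -14 0 0 0; 0.5 0 0 -25 0 0 0; 0.5 0 0 -30 0 0 0; 0.5 0 0 -20 0 0 0; 0.5 17 2.5 0 0 0 0; 0.5 34 5.5 0 0 0 0; 0.5 34 5.5 0 0 0 0"

```text
time_s: 15.05
position: [0.4741, -0.0129, 0.0698]
tool_rot: [[0.027, 1.0, 0.001], [1.0, -0.027, -0.0], [-0.0, 0.001, -1.0]]
ft_force: [0.9, 0.1, -1.3]
grip_width: 0.0583
gripper_force: 32.6
```

Call:
servo_tool --deltas "0.5 34 5.5 0 0 0 0; 0.5 34 5.5 0 0 0 0; 0.5 34 5.5 0 0 0 0; 0.5 34 5.5 0 0 0 0; 0.5 17 3 0 0 0 0; 0.5 0 0 0 0 0 0; 0.5 0 0 0 0 0 0; 0.5 0 0 0 0 0 0"

```text
time_s: 15.72
position: [0.5024, 0.1384, 0.0692]
tool_rot: [[0.024, 1.0, -0.0], [1.0, -0.024, -0.0], [-0.0, -0.0, -1.0]]
ft_force: [-0.6, -0.9, -0.6]
grip_width: 0.0584
gripper_force: 32.6
```

```bash
python3 - <<'E'
from seg import *
s=env.observe();print(s["position"],s["ft_force"],s["grip_width"])
p=env.get_image("scene");I=p["img"].astype(int)
cv2.imwrite("pics/c6.png",cv2.resize(p["img"][150:250,230:350],None,fx=6,fy=6,interpolation=cv2.INTER_CUBIC)[:,:,::-1])
E
```

```text
[0.50235371 0.13843833 0.06919943] [-0.57773592 -0.90581675 -0.63081242] 0.05839391825188571
```

View pics/c6.png

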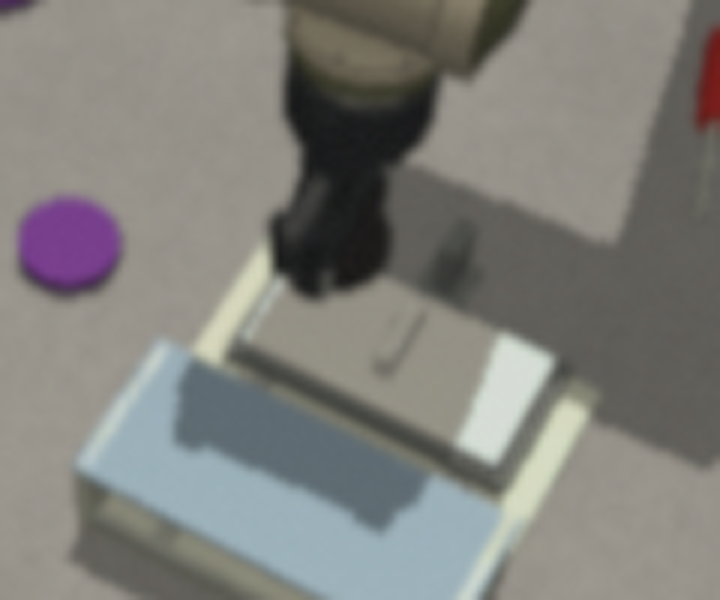

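```bash
python3 - <<'E'
from h import *
p=env.get_image("scene");K=p["camera_matrix"];T=p["world_to_cam"]
def proj(X): c=T[:3,:3]@X+T[:3,3]; return (K@c/c[2])[:2]
f=lambda u,v:(230+(u+.5)/6-.5,150+(v+.5)/6-.5)
C=np.array([lift(p,*f(*q),h=.031)*1000 for q in((240,340),(500,465),(555,353))])[:,:2]
print(C.round(1).tolist(),"ctr",((C[0]+C[2])/2).round(1),np.linalg.norm(C[1]-C[0]),np.linalg.norm(C[2]-C[1]),np.degrees(np.arctan2(*(C[1]-C[0])[::-1])))
a=np.radians(np.arange(0,360,3))
for dy in(-4,0,4):
    P=np.array([proj(np.array([.5024+.03*np.cos(t),.1384+dy/1e3+.03*np.sin(t),z])) for t in a for z in(.092,.106)])
    q=[(P[:,0].max()-230+.5)*6-.5,(P[:,1].max()-150+.5)*6-.5]
    print(dy,"max u,v in crop",np.round(q))
g=p["img"].max(2)[:, :].astype(int)
for v in (186,188,190,192,194,196,198,199,200): print(v,g[v,276:300])
E
```

```text
[[542.6, 105.3], [544.0, 262.2], [466.0, 260.1]] ctr [504.3 182.7] 156.94723586130715 78.04178525058224 89.48012157628912
-4 max u,v in crop [387. 295.]
0 max u,v in crop [394. 299.]
4 max u,v in crop [401. 302.]
186 [55 54 58 60 59 52 41 35 33 32 31 29 29 27 30 30 29 39 64 88 96 96 97 96]
188 [41 53 60 60 51 41 34 33 31 32 32 32 28 27 28 30 26 33 47 73 92 96 96 97]
190 [38 40 44 42 34 32 30 29 29 32 29 28 28 27 28 29 28 33 47 74 93 98 97 98]
192 [34 32 33 32 29 26 24 27 29 27 28 27 28 29 27 29 27 37 57 84 96 98 98 98]
194 [45 35 33 32 26 26 28 33 40 36 32 26 29 27 29 30 37 53 73 92 96 97 96 95]
196 [143 113  71  39  28  28  37  54  66  52  34  26  29  37  52  73  96 117
 122 116 108 100  96  89]
198 [169 143 109  78  56  41  46  68  83  88  84  86  96 115 129 140 145 147
 148 146 143 137 126 111]
199 [156 145 132 116  96  78  75  90 108 122 125 126 130 140 145 147 149 149
 148 148 148 145 141 133]
200 [150 148 144 140 131 120 118 122 133 142 144 145 145 147 148 148 148 149
 148 147 147 146 147 145]
```

Call:
servo_tool --deltas "0.5 3 1 20 0 0 0; 0.5 0 0 20 0 0 0; 0.5 0 0 12 0 0 0; 0.5 0 0 5 0 0 0; 0.5 0 0 2 0 0 0; 0.5 0 0 0 0 0 0; 0.5 0 0 0 0 0 0; 0.5 0 0 0 0 0 0"

```text
time_s: 16.48
position: [0.5041, 0.1419, 0.011]
tool_rot: [[0.024, 1.0, 0.001], [1.0, -0.024, 0.0], [0.0, 0.001, -1.0]]
ft_force: [-0.1, -0.2, -0.2]
grip_width: 0.0581
gripper_force: 32.6
```

Call:
servo_tool --deltas "0.5 0 0 0.8 0 0 0; 0.5 0 0 0.6 0 0 0; 0.5 0 0 0 0 0 0; 0.5 0 0 0 0 0 0; 0.5 0 0 0 0 0 0"

```text
time_s: 16.9
position: [0.5037, 0.1421, 0.0089]
tool_rot: [[0.024, 1.0, 0.0], [1.0, -0.024, 0.0], [0.0, 0.0, -1.0]]
ft_force: [-0.8, 0.1, -0.7]
grip_width: 0.0582
gripper_force: 32.6
```

Call:
servo_tool --deltas "0.5 0 0 0.6 0 0 0; 0.5 0 0 0.6 0 0 0; 0.5 0 0 0 0 0 0; 0.5 0 0 0 0 0 0; 0.5 0 0 0 0 0 0"

```text
time_s: 17.32
position: [0.5038, 0.142, 0.0079]
tool_rot: [[0.024, 1.0, 0.001], [1.0, -0.024, 0.0], [0.0, 0.001, -1.0]]
ft_force: [-0.8, 0.3, 4.2]
grip_width: 0.0583
gripper_force: 33.0
```

Call:
servo_tool --deltas "0.5 0 0 0.6 0 0 0; 0.5 0 0 0 0 0 0; 0.5 0 0 0 0 0 0"

```text
time_s: 17.57
position: [0.5043, 0.142, 0.0078]
tool_rot: [[0.024, 1.0, 0.002], [1.0, -0.024, 0.0], [0.0, 0.002, -1.0]]
ft_force: [-0.7, -1.1, 9.1]
grip_width: 0.0584
gripper_force: 33.4
```

Call:
servo_tool --deltas "0.5 0 0 -0.6 0 0 0; 0.72 0 0 0 0 0 0; 0.8 0 0 0 0 0 0; 0.9 0 0 0 0 0 0; 1 0 0 0 0 0 0; 1 0 0 0 0 0 0; 1 0 0 0 0 0 0; 1 0 0 -4 0 0 0"

```text
time_s: 18.23
position: [0.5033, 0.142, 0.0112]
tool_rot: [[0.024, 1.0, -0.001], [1.0, -0.024, -0.0], [-0.0, -0.001, -1.0]]
ft_force: [-0.3, -0.3, 0.8]
grip_width: 0.0854
gripper_force: 0.0
```

Call:
servo_tool --deltas "1 0 0 -15 0 0 0; 1 0 0 -25 0 0 0; 1 0 0 -25 0 0 0; 1 0 0 -25 0 0 0; 1 0 0 0 0 0 0"

```text
time_s: 18.65
position: [0.5058, 0.1422, 0.1063]
tool_rot: [[0.024, 1.0, 0.008], [1.0, -0.024, 0.0], [0.001, 0.008, -1.0]]
ft_force: [-0.0, 0.1, 0.4]
grip_width: 0.0855
gripper_force: 0.0
```

Call:
servo_tool --deltas "1 -35.4 -3.6 0 0 0 0; 1 -35.4 -3.6 0 0 0 0; 1 -35.4 -3.6 0 0 0 0; 1 -35.4 -3.6 0 0 0 0; 1 -35.4 -3.6 0 0 0 0; 1 -35.4 -3.6 0 0 0 0; 1 -35.4 -3.6 0 0 0 0; 1 -35.4 -3.6 0 0 0 0"

```text
time_s: 19.32
position: [0.4674, -0.142, 0.1015]
tool_rot: [[0.024, 1.0, -0.0], [1.0, -0.024, 0.0], [0.0, -0.0, -1.0]]
ft_force: [1.3, 0.6, 0.3]
grip_width: 0.0853
gripper_force: 0.0
```

Call:
servo_tool --deltas "1 -35.4 -3.6 0 0 0 0; 1 -35.4 -3.6 0 0 0 0; 1 0 0 20 0 0 0; 1 0 0 25 0 0 0; 1 0 0 20 0 0 0; 1 0 0 0 0 0 0; 1 0 0 0 0 0 0"

```text
time_s: 19.9
position: [0.4589, -0.2108, 0.0363]
tool_rot: [[0.024, 1.0, -0.002], [1.0, -0.024, 0.001], [0.001, -0.002, -1.0]]
ft_force: [-0.0, 0.3, -0.2]
grip_width: 0.0855
gripper_force: 0.0
```

```bash
python3 - <<'E'
from seg import *
s=env.observe();print(s["position"],s["ft_force"],s["grip_width"])
for n in("top","scene"):
    p=env.get_image(n);I=p["img"].astype(int)
    dark=(I.max(2)<70)&(I.max(2)-I.min(2)<20)
    for b in blobs(p,dark,.014,[.3,.6,-.45,.0]):print(n,"dark14",*b)
    for b in blobs(p,dark,.045,[.44,.56,.08,.28]):print(n,"dark45",*b)
    for b in blobs(p,(I.min(2)>110)&(np.ptp(I,2)<35),.031,[.45,.56,.1,.26],150):print(n,"white",*b)
    if n=="top": t=p["img"]
i=cv2.resize(p["img"][120:250,180:340],None,fx=4,fy=4,interpolation=cv2.INTER_CUBIC)
cv2.imwrite("pics/c7.png",i[:,:,::-1])
E
```

```text
[ 0.4588612  -0.21078249  0.03631882] [-0.00870977  0.28721194 -0.22469382] 0.08545764365081426
top dark14 [ 0.538  -0.2535] [ 548.5 -258. ] [ 35.3 132.4] 50.6 360 0.3286
top dark14 [ 0.4748 -0.4269] [ 473.9 -426.3] [ 6.5 41.9] 69.5 25 0.347
top dark14 [ 0.467  -0.1952] [ 467.2 -194.1] [17.3 51.4] 62.2 123 0.0131
top dark45 [0.5018 0.137 ] [502.5 137.4] [57.4 54.8] 45.7 446 0.044
top white [0.5556 0.1166] [504.3  79.5] [ 845.7 1345. ] 0.1 111329 -0.0009
scene dark14 [ 0.3452 -0.2978] [ 355.4 -291.7] [335.4 104.2] 31.9 1143 0.2046
scene dark14 [ 0.4538 -0.3347] [ 454.2 -334.5] [28.7 29.9] 29.3 48 0.0115
scene dark45 [0.5067 0.1415] [506.5 141.2] [58.5 49.5] 26.9 204 0.0464
```

View pics/c7.png

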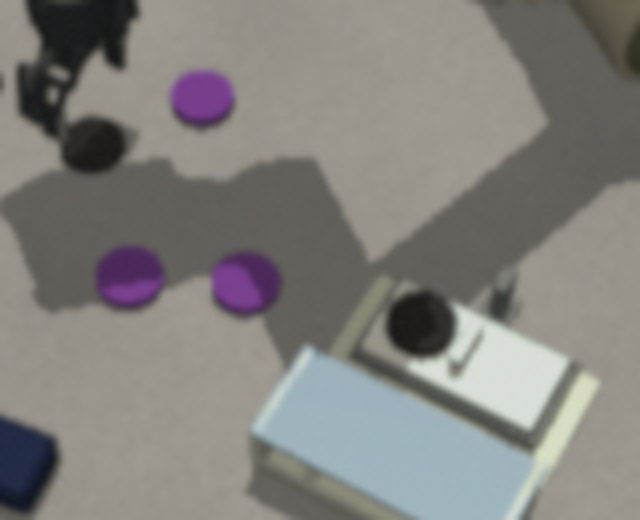

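Blank_b lies on the sheet to the left of the rib, at crop (420,322). Now I'm gripping blank_a.

Call:
servo_tool --deltas "1 0 0 20 0 0 0; 1 0 0 20 0 0 0; 1 0 0 12 0 0 0; 1 0 0 5 0 0 0; 1 0 0 2 0 0 0; 1 0 0 0 0 0 0; 1 0 0 0 0 0 0"

```text
time_s: 20.58
position: [0.4598, -0.2114, -0.0213]
tool_rot: [[0.024, 1.0, 0.002], [1.0, -0.024, -0.001], [-0.001, 0.002, -1.0]]
ft_force: [0.2, 0.9, 0.7]
grip_width: 0.0855
gripper_force: 0.0
```

Call:
servo_tool --deltas "0.8 0 0 0 0 0 0; 0.75 0 0 0 0 0 0; 0.7 0 0 0 0 0 0; 0.65 0 0 0 0 0 0; 0.6 0 0 0 0 0 0; 0.5 0 0 0 0 0 0; 0.5 0 0 0 0 0 0; 0.5 0 0 0 0 0 0"

```text
time_s: 21.25
position: [0.4596, -0.2112, -0.0213]
tool_rot: [[0.024, 1.0, 0.001], [1.0, -0.024, -0.001], [-0.001, 0.001, -1.0]]
ft_force: [-1.8, 1.6, 9.7]
grip_width: 0.0582
gripper_force: 30.1
```

Call:
servo_tool --deltas "0.5 0 0 -4 0 0 0; 0.5 0 0 -14 0 0 0; 0.5 0 0 -25 0 0 0; 0.5 0 0 -30 0 0 0; 0.5 0 0 -27 0 0 0; 0.5 17 1.3 0 0 0 0; 0.5 33.6 2.65 0 0 0 0; 0.5 33.6 2.65 0 0 0 0"

```text
time_s: 21.92
position: [0.4678, -0.1266, 0.0782]
tool_rot: [[0.026, 1.0, 0.001], [1.0, -0.026, -0.0], [-0.0, 0.001, -1.0]]
ft_force: [0.7, -0.8, -0.8]
grip_width: 0.0578
gripper_force: 32.7
```

Call:
servo_tool --deltas "0.5 33.6 2.65 0 0 0 0; 0.5 33.6 2.65 0 0 0 0; 0.5 33.6 2.65 0 0 0 0; 0.5 33.6 2.65 0 0 0 0; 0.5 33.6 2.65 0 0 0 0; 0.5 33.6 2.65 0 0 0 0; 0.5 33.6 2.65 0 0 0 0; 0.5 33.6 2.65 0 0 0 0"

```text
time_s: 22.58
position: [0.4951, 0.1429, 0.0778]
tool_rot: [[0.024, 1.0, -0.0], [1.0, -0.024, -0.0], [-0.0, -0.0, -1.0]]
ft_force: [0.8, -0.4, -1.1]
grip_width: 0.058
gripper_force: 32.7
```

Call:
servo_tool --deltas "0.5 33.6 2.65 0 0 0 0; 0.5 33.6 2.65 0 0 0 0; 0.5 17 1.35 0 0 0 0; 0.5 0 0 0 0 0 0; 0.5 0 0 0 0 0 0; 0.5 0 0 0 0 0 0"

```text
time_s: 23.08
position: [0.5038, 0.2246, 0.0775]
tool_rot: [[0.024, 1.0, -0.001], [1.0, -0.024, -0.0], [-0.0, -0.001, -1.0]]
ft_force: [-0.2, -0.3, -1.2]
grip_width: 0.0578
gripper_force: 32.7
```

```bash
python3 - <<'E'
from h import *
s=env.observe();print(s["position"],s["ft_force"],s["grip_width"])
p=env.get_image("scene");K=p["camera_matrix"];T=p["world_to_cam"]
def proj(X): c=T[:3,:3]@X+T[:3,3]; return (K@c/c[2])[:2]
a=np.radians(np.arange(0,360,3));x,y,z0=s["position"]
for dy in(-4,0,4):
    P=np.array([proj(np.array([x+.03*np.cos(t),y+dy/1e3+.03*np.sin(t),z])) for t in a for z in(z0+.0213,z0+.0353)])
    i=P[:,0].argmax();print(dy,"max u at v",P[i].round(1),"max v",P[P[:,1].argmax()].round(1))
u0=int(P[:,0].max());v0=int(P[P[:,0].argmax(),1])
for v in range(v0-5,v0+6): print(v,range(u0-12,u0+6)[0],p["img"].max(2)[v,u0-12:u0+6])
E
```

```text
[0.50384683 0.22457428 0.07754307] [-0.19063042 -0.31609568 -1.20829922] 0.05780160948912401
-4 max u at v [319.2 199.6] max v [309.8 209.5]
0 max u at v [320.3 200.1] max v [311.  210.1]
4 max u at v [321.5 200.7] max v [312.2 210.6]
195 309 [57 44 31 30 29 29 30 29 33 51 77 94 97 98 98 97 97 96]
196 309 [51 37 32 31 29 31 31 28 29 41 67 88 96 98 98 98 98 97]
197 309 [44 34 31 31 30 30 28 28 29 34 54 79 94 97 98 98 96 98]
198 309 [38 33 33 32 31 30 29 28 30 31 45 70 93 98 98 97 98 97]
199 309 [34 31 33 31 31 32 28 28 30 29 39 65 91 97 99 97 96 96]
200 309 [35 32 30 31 29 29 29 27 29 31 36 64 91 97 97 96 96 96]
201 309 [31 30 31 29 29 29 28 28 29 30 40 65 89 97 98 98 96 96]
202 309 [27 30 28 28 28 28 29 28 30 30 42 69 91 97 98 98 98 97]
203 309 [30 31 30 28 29 29 28 28 27 31 49 75 94 98 98 98 98 97]
204 309 [28 33 34 32 28 27 27 29 30 35 59 84 96 97 97 96 97 98]
205 309 [34 43 36 29 30 28 27 28 31 43 71 93 97 97 96 96 97 96]
```

Call:
servo_tool --deltas "0.5 0.5 0 20 0 0 0; 0.5 0 0 22 0 0 0; 0.5 0 0 15 0 0 0; 0.5 0 0 6 0 0 0; 0.5 0 0 2 0 0 0; 0.5 0 0 0 0 0 0; 0.5 0 0 0 0 0 0; 0.5 0 0 0 0 0 0"

```text
time_s: 23.8
position: [0.5047, 0.2257, 0.0136]
tool_rot: [[0.024, 1.0, 0.002], [1.0, -0.024, 0.0], [0.0, 0.002, -1.0]]
ft_force: [0.2, 0.8, -1.5]
grip_width: 0.0584
gripper_force: 32.7
```

Call:
servo_tool --deltas "0.5 0 0 0.8 0 0 0; 0.5 0 0 0.6 0 0 0; 0.5 0 0 0 0 0 0; 0.5 0 0 0 0 0 0; 0.5 0 0 0 0 0 0"

```text
time_s: 24.22
position: [0.5041, 0.2258, 0.0113]
tool_rot: [[0.024, 1.0, 0.0], [1.0, -0.024, 0.0], [0.0, 0.0, -1.0]]
ft_force: [-0.0, -0.4, -1.2]
grip_width: 0.0581
gripper_force: 32.7
```

Call:
servo_tool --deltas "0.5 0 0 0.7 0 0 0; 0.5 0 0 0 0 0 0; 0.5 0 0 0 0 0 0; 0.5 0 0 0 0 0 0"

```text
time_s: 24.55
position: [0.5041, 0.2257, 0.0105]
tool_rot: [[0.024, 1.0, -0.0], [1.0, -0.024, 0.0], [0.0, -0.0, -1.0]]
ft_force: [-0.0, -0.4, -1.5]
grip_width: 0.0581
gripper_force: 32.7
```

Call:
servo_tool --deltas "0.5 0 0 0.6 0 0 0; 0.5 0 0 0.5 0 0 0; 0.5 0 0 0 0 0 0; 0.5 0 0 0 0 0 0; 0.5 0 0 0 0 0 0"

```text
time_s: 24.97
position: [0.5043, 0.2258, 0.0097]
tool_rot: [[0.024, 1.0, 0.001], [1.0, -0.024, 0.0], [0.0, 0.001, -1.0]]
ft_force: [-1.0, -1.3, 4.1]
grip_width: 0.0582
gripper_force: 33.2
```

Call:
servo_tool --deltas "0.5 0 0 -0.4 0 0 0; 0.72 0 0 0 0 0 0; 0.8 0 0 0 0 0 0; 0.9 0 0 0 0 0 0; 1 0 0 0 0 0 0; 1 0 0 0 0 0 0; 1 0 0 0 0 0 0; 1 0 0 -4 0 0 0"

```text
time_s: 25.63
position: [0.5037, 0.2256, 0.0134]
tool_rot: [[0.024, 1.0, -0.001], [1.0, -0.024, -0.0], [-0.0, -0.001, -1.0]]
ft_force: [-0.2, -0.4, -0.8]
grip_width: 0.0858
gripper_force: 0.0
```

Call:
servo_tool --deltas "1 0 0 -15 0 0 0; 1 0 0 -25 0 0 0; 1 0 0 -25 0 0 0; 1 0 0 -15 0 0 0; 1 -11.5 -28.3 0 0 0 0; 1 -11.5 -28.3 0 0 0 0; 1 -11.5 -28.3 0 0 0 0; 1 -11.5 -28.3 0 0 0 0"

```text
time_s: 26.3
position: [0.3885, 0.182, 0.0941]
tool_rot: [[0.024, 1.0, 0.0], [1.0, -0.024, 0.0], [0.0, 0.0, -1.0]]
ft_force: [0.4, -0.6, 0.2]
grip_width: 0.0856
gripper_force: 0.0
```

Call:
servo_tool --deltas "0 0 0 0 0 0 0.121; 0 0 0 0 0 0 0.121; 0 0 0 0 0 0 0.121; 0 0 0 0 0 0 0.121; 0 0 0 0 0 0 0.121; 0 0 0 0 0 0 0.121; 0 0 0 0 0 0 0.121; 0 0 0 0 0 0 0.121"

```text
time_s: 26.97
position: [0.3899, 0.1825, 0.0942]
tool_rot: [[0.84, 0.542, 0.0], [0.542, -0.84, 0.0], [0.0, 0.0, -1.0]]
ft_force: [0.5, -0.5, -0.4]
grip_width: -0.0004
gripper_force: 0.0
```

Call:
servo_tool --deltas "0 0 0 0 0 0 0.121; 0 0 0 0 0 0 0.121; 0 0 0 0 0 0 0.121; 0 0 0 0 0 0 0.121; 0 0 0 0 0 0 0.119; 0 0 0 0 0 0 0; 0 0 0 0 0 0 0"

```text
time_s: 27.55
position: [0.3899, 0.1825, 0.0941]
tool_rot: [[1.0, -0.021, 0.0], [-0.021, -1.0, 0.0], [0.0, -0.0, -1.0]]
ft_force: [-0.2, 0.8, -0.2]
grip_width: -0.0003
gripper_force: 0.0
```

```bash
python3 - <<'E'
from seg import *
s=env.observe();print(s["position"],s["ft_force"],s["grip_width"])
for n in("top","scene"):
    p=env.get_image(n);I=p["img"].astype(int)
    dark=(I.max(2)<70)&(I.max(2)-I.min(2)<20)
    for b in blobs(p,dark,.045,[.44,.56,.08,.28]):print(n,"dark45",*b)
    for d in env.spot_point("tray_fin",p)[:1]: print(d["uv"],lift(p,*d["uv"],h=.054))
i=cv2.resize(p["img"][140:250,230:350],None,fx=5,fy=5,interpolation=cv2.INTER_CUBIC)
cv2.imwrite("pics/c8.png",i[:,:,::-1])
E
```

```text
[0.38989966 0.18246402 0.0940594 ] [-0.1513819   0.84362458 -0.236343  ] -0.00028844242867946923
top dark45 [0.5017 0.2211] [501.4 221.2] [58.1 56.4] 46.0 451 0.0438
top dark45 [0.502  0.1373] [502.5 137.4] [57.4 54.8] 45.7 446 0.0439
[203.8, 233.8] [0.43274295 0.18116561 0.054     ]
scene dark45 [0.4545 0.1899] [452.8 189.7] [31.5 14.9] 2.8 34 0.0318
scene dark45 [0.5073 0.1432] [507.6 143.5] [53.9 53.3] 29.1 198 0.0467
scene dark45 [0.506  0.2263] [505.3 225.5] [60.8 51.9] 25.2 226 0.0463
[280.8, 200.7] [0.5187994  0.13295957 0.054     ]
```

View pics/c8.png

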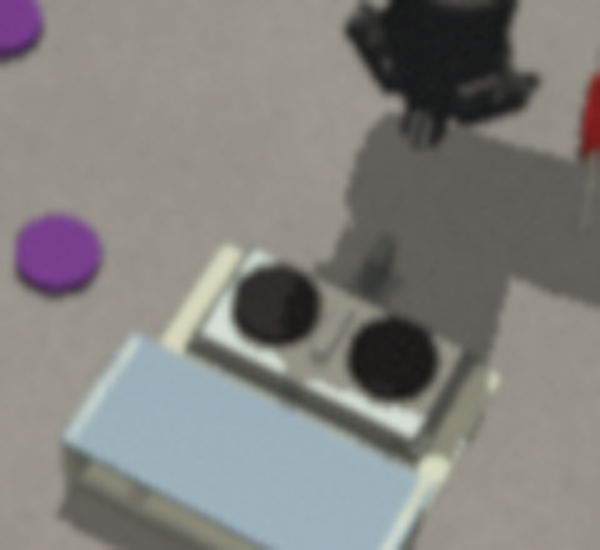

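Both blanks lie flat, one on each side of the rib, at crop (277,305) and (393,357). Next I go down behind the fin and push.

Call:
servo_tool --deltas "0 0 0 25 0 0 0; 0 0 0 25 0 0 0; 0 0 0 20 0 0 0; 0 0 0 12 0 0 0; 0 0 0 6 0 0 0; 0 3 0 0 0 0 0; 0 3 0 0 0 0 0; 0 0 0 0 0 0 0"

```text
time_s: 28.42
position: [0.3972, 0.1824, 0.0066]
tool_rot: [[1.0, -0.024, 0.002], [-0.024, -1.0, 0.0], [0.002, -0.0, -1.0]]
ft_force: [0.1, -0.6, -0.1]
grip_width: -0.0003
gripper_force: 0.0
```

Call:
servo_tool --deltas "0 3 0 0 0 0 0; 0 3 0 0 0 0 0; 0 3 0 0 0 0 0; 0 3 0 0 0 0 0; 0 3 0 0 0 0 0; 0 3 0 0 0 0 0; 0 3 0 0 0 0 0; 0 3 0 0 0 0 0"

```text
time_s: 29.08
position: [0.4198, 0.1817, 0.0058]
tool_rot: [[1.0, -0.024, -0.001], [-0.024, -1.0, -0.0], [-0.001, 0.0, -1.0]]
ft_force: [-1.2, -0.1, 1.0]
grip_width: -0.0001
gripper_force: 0.8
```

Call:
servo_tool --deltas "0 3 0 0 0 0 0; 0 3 0 0 0 0 0; 0 3 0 0 0 0 0; 0 3 0 0 0 0 0; 0 3 0 0 0 0 0; 0 3 0 0 0 0 0; 0 3 0 0 0 0 0; 0 3 0 0 0 0 0"

```text
time_s: 29.75
position: [0.4441, 0.1811, 0.0058]
tool_rot: [[1.0, -0.024, -0.0], [-0.024, -1.0, -0.0], [-0.0, 0.0, -1.0]]
ft_force: [-1.6, -0.4, 0.1]
grip_width: -0.0004
gripper_force: 0.8
```

Call:
servo_tool --deltas "0 3 0 0 0 0 0; 0 3 0 0 0 0 0; 0 3 0 0 0 0 0; 0 3 0 0 0 0 0; 0 3 0 0 0 0 0; 0 3 0 0 0 0 0; 0 3 0 0 0 0 0; 0 3 0 0 0 0 0"

```text
time_s: 30.42
position: [0.4681, 0.1806, 0.0058]
tool_rot: [[1.0, -0.024, -0.0], [-0.024, -1.0, -0.0], [-0.0, 0.0, -1.0]]
ft_force: [-1.3, -0.9, -1.0]
grip_width: 0.0
gripper_force: 0.8
```

```bash
python3 - <<'E'
from seg import *
s=env.observe();print(s["position"],s["ft_force"],s["grip_width"])
p=env.get_image("scene");I=p["img"].astype(int)
i=cv2.resize(p["img"][140:250,230:350],None,fx=5,fy=5,interpolation=cv2.INTER_CUBIC)
cv2.imwrite("pics/c9.png",i[:,:,::-1])
dark=(I.max(2)<70)&(I.max(2)-I.min(2)<20)
for b in blobs(p,dark,.045,[.44,.62,.08,.28]):print("dark45",*b)
E
```

```text
[0.46809615 0.18055384 0.00582053] [-1.34268293 -0.87598084 -0.97181559] 3.6144015683530584e-06
dark45 [0.5088 0.1887] [508.6 189.3] [23.3 16.3] 25.6 31 0.0295
dark45 [0.5518 0.1421] [548.7 141.8] [54.1 37.9] 88.7 140 0.047
dark45 [0.5522 0.2254] [550.1 225.8] [54. 39.] 88.7 166 0.0471
```

Call:
servo_tool --deltas "0 3 0 0 0 0 0; 0 3 0 0 0 0 0; 0 3 0 0 0 0 0; 0 3 0 0 0 0 0; 0 3 0 0 0 0 0; 0 3 0 0 0 0 0; 0 3 0 0 0 0 0; 0 3 0 0 0 0 0"

```text
time_s: 31.13
position: [0.4921, 0.18, 0.0058]
tool_rot: [[1.0, -0.024, 0.0], [-0.024, -1.0, 0.0], [0.0, -0.0, -1.0]]
ft_force: [-1.9, 0.3, 0.6]
grip_width: -0.0004
gripper_force: 0.8
```

Call:
servo_tool --deltas "0 3 0 0 0 0 0; 0 3 0 0 0 0 0; 0 3 0 0 0 0 0; 0 3 0 0 0 0 0; 0 3 0 0 0 0 0; 0 3 0 0 0 0 0; 0 3 0 0 0 0 0; 0 3 0 0 0 0 0"

```text
time_s: 31.8
position: [0.5161, 0.1794, 0.0058]
tool_rot: [[1.0, -0.024, 0.0], [-0.024, -1.0, 0.0], [0.0, -0.0, -1.0]]
ft_force: [-1.6, 0.8, 2.2]
grip_width: -0.0
gripper_force: 0.8
```

Call:
servo_tool --deltas "0 2 0 0 0 0 0; 0 2 0 0 0 0 0; 0 2 0 0 0 0 0; 0 2 0 0 0 0 0; 0 2 0 0 0 0 0; 0 1.5 0 0 0 0 0; 0 1.5 0 0 0 0 0; 0 0 0 0 0 0 0"

```text
time_s: 32.47
position: [0.5292, 0.1791, 0.0058]
tool_rot: [[1.0, -0.024, 0.001], [-0.024, -1.0, 0.0], [0.001, -0.0, -1.0]]
ft_force: [-0.0, -0.0, -0.0]
grip_width: -0.0003
gripper_force: 0.0
```

Call:
servo_tool --deltas "0 1 0 0 0 0 0; 0 1 0 0 0 0 0; 0 1 0 0 0 0 0; 0 1 0 0 0 0 0; 0 0.5 0 0 0 0 0; 0 0 0 0 0 0 0"

```text
time_s: 32.97
position: [0.5335, 0.179, 0.0058]
tool_rot: [[1.0, -0.024, 0.0], [-0.024, -1.0, -0.0], [0.0, -0.0, -1.0]]
ft_force: [-0.2, -0.3, -0.2]
grip_width: 0.0004
gripper_force: 0.3
```

Call:
servo_tool --deltas "0 1 0 0 0 0 0; 0 1 0 0 0 0 0; 0 0 0 0 0 0 0"

```text
time_s: 33.22
position: [0.5337, 0.1789, 0.0058]
tool_rot: [[1.0, -0.024, -0.004], [-0.024, -1.0, -0.0], [-0.004, 0.0, -1.0]]
ft_force: [-7.0, -0.3, 5.8]
grip_width: -0.0001
gripper_force: 4.0
```

Call:
servo_tool --deltas "0 1 0 0 0 0 0; 0 1 0 0 0 0 0; 0 0 0 0 0 0 0"

```text
time_s: 33.47
position: [0.5336, 0.1789, 0.0058]
tool_rot: [[1.0, -0.024, -0.008], [-0.024, -1.0, -0.001], [-0.008, 0.001, -1.0]]
ft_force: [-16.6, -1.0, 12.2]
grip_width: -0.0001
gripper_force: 8.2
```

End stop reached. I'll back off, lift and check.

Call:
servo_tool --deltas "0 -4 0 0 0 0 0; 0 -10 0 0 0 0 0; 0 -20 0 0 0 0 0; 0 -30 0 0 0 0 0; 0 -30 0 0 0 0 0; 0 -30 0 -20 0 0 0; 0 -20 0 -40 0 0 0; 0 0 0 -40 0 0 0"

```text
time_s: 34.13
position: [0.3902, 0.1823, 0.1031]
tool_rot: [[1.0, -0.023, -0.006], [-0.023, -1.0, -0.001], [-0.006, 0.001, -1.0]]
ft_force: [0.7, -0.4, 0.2]
grip_width: -0.0002
gripper_force: 0.0
```

```bash
python3 - <<'E'
from seg import *
s=env.observe();print(s["position"],s["ft_force"])
out=[]
for n,(a,b,c,d) in(("scene",(140,250,230,350)),("top",(110,260,130,260))):
    p=env.get_image(n)
    K=p["camera_matrix"];Ti=np.linalg.inv(p["world_to_cam"]);v,u=np.mgrid[:384,:512]
    P=np.stack([u,v,np.ones_like(u)],-1)@np.linalg.inv(K).T*p["depth"][...,None]@Ti[:3,:3].T+Ti[:3,3]
    m=(P[...,0]>.5)&(P[...,0]<.585)&(P[...,1]>.155)&(P[...,1]<.21)&(P[...,2]>.045)&(P[...,2]<.06)
    print(n,"fin top",m.sum(),P[m].mean(0).round(4))
    out.append(cv2.resize(p["img"][a:b,c:d],(400,400),interpolation=cv2.INTER_CUBIC))
cv2.imwrite("pics/c10.png",np.hstack(out)[:,:,::-1])
E
```

```text
[0.39023896 0.1822523  0.10309576] [ 0.68230208 -0.36659243  0.17750493]
scene fin top 32 [0.5582 0.1837 0.0538]
top fin top 58 [0.5556 0.1779 0.0521]
```

View pics/c10.png

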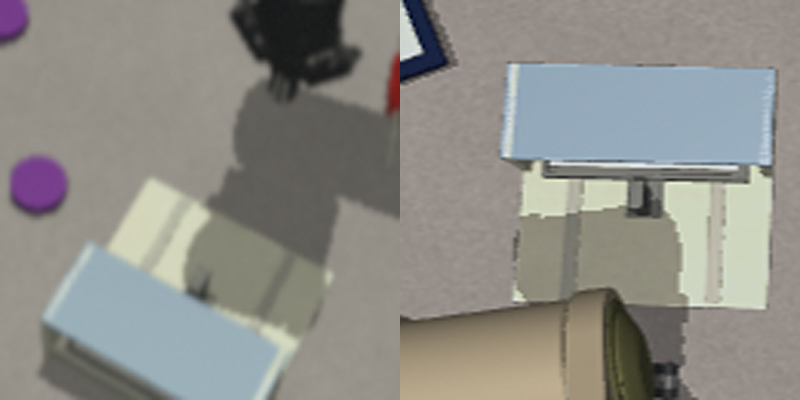

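The fin moved about 119 mm, from 0.437 to 0.5556 in the top view. The tray is home, with the sheet edge straight under the roof, so I'm handing in.

```bash
python3 -c "
from rig import env
print(env.close_job())"
```

```text
the job is handed in; nothing more can be done
None
```

The separator and both large blanks were set in place and the tray was pushed to its end stop. I handed the job in at about 34 s, but the blanks were out of sight under the roof by then, so their order there is inferred from the smooth push and the sheet's straight edge; no verdict was shown.

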